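# Pack the boat club's carry tray

## Robot

A 7-joint arm with a two-finger parallel gripper is mounted at the origin on the work surface. World frame = base frame: x ahead of the robot, y to its left, z up, the work surface at z = 0. Lengths are in m, angles in rad, forces in N, time in s.
With the tool pointing down it reaches from about 0.4 to 0.85 m from the base axis. Payload 10.4 kg.
Tool frame: the origin (TCP) lies between the finger pads; the fingertips stand 22 mm ahead of it and the grasp point (between the pads) lies 3 mm ahead of it; z points along the fingers, y is the line along which they close (so a half turn about z gives the same grasp; the last joint's range is limited). The gripper opens to 85 mm and grips with 20 to 120 N. Pads are 22 mm wide; open, the fingers measure 114 mm over their backs; the gripper's body (76 mm by 85 mm) begins 54 mm behind the grasp point. The pads swing forward as they close: fully open they stand 13 mm farther back than shut.
Start: joints at [1.32, 0.332, -0.065, 1.46, 0.022, 1.35, -0.088], TCP at [0.141, -0.609, 0.253] pointing down, gripper open.
Joint ranges: [-2.6, 2.6], [-0.5, 2.12], [-1.47, 1.34], [0.16, 2.42], [-1.27, 4.41], [0.06, 2.06], [-2.6, 2.6]. Speed limits (rad/s): [2.22, 2.22, 2.79, 2.79, 3.14, 3.14, 3.14].

## Interface

Orientations are given as a unit quaternion [x, y, z, w].
In Python, from workcell import manip, camera, ticket, boxes_of, outline_of gives the robot as it stands.
- The arm moves only by the tool carry_out, never from a script. Its argument "deltas" is a list of rows, each a list of 5 numbers: the shift along the tool's x, y, z as a fraction of full scale, then the turn about the tool's z as a fraction of full scale, then the opening, from -1 (shut) to 1 (fully open), so that 0 is half open. In form: [[tx, ty, tz, spin, gripper], ...]. A call has 1 to 20 rows; each row is the pose to reach, as a shift and turn from the pose commanded when the call began, along the tool's axes at that moment; what a row does not reach only later rows make up. Full scale, the value 1, is 150 mm for a shift and 30 degrees for a turn. A row lasts 1/8 s, in which the tool goes at most 62.5 mm and 10.7 degrees, less where a joint would pass 70% of its speed; a pose out of reach is approached as far as the arm can. A call with a number of a shift or a turn outside -1 to 1 is refused whole. A call with a gripper value outside its range is refused whole. The fingers move at their own pace and stop on an object; "force" is the grip in N (left out, the last holds). Time passes only in rows, so rows that repeat a pose let the fingers close. It gives the time, the measured TCP pose, the force, the opening and the grip force at its end, in the units of the state.
- manip.get_obs(): the state, without advancing time (a new reading comes with each control period).
- camera(name): name is "side" or "top"; returns a dict with "img" (480x640x3 uint8, red, green, blue), "depth" (480x640 float32, m along the optical axis (not along the pixel's ray), 0 where there is no reading), "vertical_fov" (degrees; the focal length in pixels is half the picture's height over the tangent of half this angle, whatever the lens; pixels are square), "cx", "cy" (the principal point, pixels), "k1" (the pictures are not rectified: a ray, as slopes to the right and down, at radius r is drawn at 1 + k1 r^2 times it, then the intrinsics apply), "R" (3x3) and "t" (3): a world point X has camera coordinates R X + t. Camera axes: x right, y down, z forward; pixel columns grow to the right and rows downward; lengths in m; the calibration is good to about 2 mm. A picture is of the moment at which its call begins.
- ticket.hand_in(): hands the job in; it is judged then, once.
Trained networks look in a picture, given as the dict that the camera call returned (one of the last four; its "shot" number tells which), for a name from the list of things; names that differ only in an ending like _2 or _b are one class to them, and where a whole thing is asked for, a point or a joint stands for the part that bears it (a point fixed in the world has none). Each returns a list of dicts, best first, with "conf" (0 to 1); they miss things now and then, are a little off and sometimes report something else, mostly with a low value. They report only what shows in the picture. A call takes as long as a camera call.
- boxes_of(query, picture): "position" ([x, y, z] in m, in world coordinates, good to about 4 mm: the middle of the surface that is visible of it).
- outline_of(query, picture): "region" (480x640 bool, what is visible of it).
The state is a dict: "clock": time; "joint_pos": joint angles; "joint_velocities": joint speeds; "tau": joint torques, N m; "position": TCP position; "ee_rot": TCP orientation; "ft_force": force on the tool from outside, world axes, zero at the start; "torque": the same for the moment, N m; "grip_width": opening from 0.0 (shut) to 1.0 (fully open); "grasp_force": force on a finger pad.
Only numpy, scipy, OpenCV 4.12 (cv2) and the standard library are available. Lean on these libraries where they do the work, as an engineer would, in place of code of your own. Each camera call takes 0.05 s, during which the arm holds its last target. There are 200 camera calls.

## Task

Pack up the boat bench: first take the spanner out of the carry tray and hang it by its eye on the peg of the wooden stand. Then stand all the tall spray cans in the tray's back row, and only after that stand all the short jars in the front row, everything upright on the tray's floor and wholly on its own side of the low middle rib. Leave the transmitter and the battery where they are.

Things in the scene. Friction and masses are not known exactly. Their poses are not given: they have to be found in the camera images.
- tray: open plywood tray, fixed; inside 210 (x) by 300 mm (y), walls and floor 8 mm thick. Origin under its centre on the table. Its x axis points away from the robot to its BACK, where the wall is taller (top at 70 mm; other walls 40 mm). A rib along y at x = 0, 6 mm thick, top 26 mm above the table, divides the back row (x 3 to 105 mm) from the front row (x -105 to -3)
- stand: wooden upright (60 mm wide, 35 mm deep, 296 mm high, on a 140 x 120 x 16 mm foot), fixed, with one steel peg on its front face. Origin on the table under the middle of the front face; -x is the direction the front faces (roughly to the robot), z up
- peg_root (a point): where the peg leaves the front face of the stand, 220 mm above the table. The peg is a round bar 8 mm thick that points forward (stand -x) and up at 45 degrees
- peg_tip (a point): free end of the peg, 55 mm along it from peg_root
- spanner_mid (a point): steel spanner lying flat along the tray's front row, 150 mm long, 10 mm thick, 130 g: the point to grip, on its straight handle (18 mm wide, straight 50 mm toward the jaws and 30 mm toward the eye), 5 mm above what it lies on. Its x axis points along the handle to the hanging eye, z out of the flat face. The eye is at the tray's +y (left) end
- spanner_eye (a point): centre of the spanner's hanging eye, a round hole 24 mm across (eye 44 mm outside), 55 mm from spanner_mid along its x axis
- can0_mid (a point): tall white spray can standing upright, 160 mm high (cylinder 46 mm across up to 130 mm, then a grey cap 35 mm across), about 220 g; this point is its centre, 80 mm above its base. Any of the cans may be absent
- can1_mid (a point): tall white spray can standing upright, 160 mm high (cylinder 46 mm across up to 130 mm, then a grey cap 35 mm across), about 220 g; this point is its centre, 80 mm above its base. Any of the cans may be absent
- can2_mid (a point): tall white spray can standing upright, 160 mm high (cylinder 46 mm across up to 130 mm, then a grey cap 35 mm across), about 220 g; this point is its centre, 80 mm above its base. Any of the cans may be absent
- jar0_mid (a point): short amber jar with a black screw lid, standing upright, 54 mm across all the way up, 46 mm high, about 140 g; this point is its centre, 23 mm above its base. Any of the jars may be absent
- jar1_mid (a point): short amber jar with a black screw lid, standing upright, 54 mm across all the way up, 46 mm high, about 140 g; this point is its centre, 23 mm above its base. Any of the jars may be absent
- jar2_mid (a point): short amber jar with a black screw lid, standing upright, 54 mm across all the way up, 46 mm high, about 140 g; this point is its centre, 23 mm above its base. Any of the jars may be absent
- transmitter: black radio control transmitter lying on the table, 120 x 170 x 45 mm; origin at its underside; bystander
- battery: grey battery block, 65 x 150 x 94 mm; origin at its underside; bystander

How it is judged:
On the way, in this order (a step that is already met when the one before it is completed fails the run):
1. the spanner hangs by its eye on the peg, let go (x of spanner_eye in the frame of stand between -0.046 and 0.004 m and y of spanner_eye in the frame of stand between -0.02 and 0.02 m and z of spanner_eye in the frame of stand between 0.195 and 0.27 m and contact force between spanner and the fingers below 0.05 N and linear speed of spanner below 0.1 m/s), for 0.3 s.
2. every tall can stands upright in the back row while no jar is in the tray yet (x of can0_mid in the frame of tray between 0.02 and 0.095 m and y of can0_mid in the frame of tray between -0.135 and 0.135 m and z of can0_mid in the frame of tray between 0.08 and 0.096 m and angle between each of can0_mid, can1_mid, can2_mid's own z axis and vertical below 0.12 rad and x of can1_mid in the frame of tray between 0.02 and 0.095 m and y of can1_mid in the frame of tray between -0.135 and 0.135 m and z of can1_mid in the frame of tray between 0.08 and 0.096 m and x of can2_mid in the frame of tray between 0.02 and 0.095 m and y of can2_mid in the frame of tray between -0.135 and 0.135 m and z of can2_mid in the frame of tray between 0.08 and 0.096 m and (x of jar0_mid in the frame of tray below -0.11 m or x of jar0_mid in the frame of tray above 0.11 m or y of jar0_mid in the frame of tray below -0.155 m or y of jar0_mid in the frame of tray above 0.155 m) and (x of jar1_mid in the frame of tray below -0.11 m or x of jar1_mid in the frame of tray above 0.11 m or y of jar1_mid in the frame of tray below -0.155 m or y of jar1_mid in the frame of tray above 0.155 m) and (x of jar2_mid in the frame of tray below -0.11 m or x of jar2_mid in the frame of tray above 0.11 m or y of jar2_mid in the frame of tray below -0.155 m or y of jar2_mid in the frame of tray above 0.155 m)), for 0.2 s.
3. every jar stands upright in the front row, and the cans still in the back row (x of jar0_mid in the frame of tray between -0.095 and -0.02 m and y of jar0_mid in the frame of tray between -0.135 and 0.135 m and z of jar0_mid in the frame of tray between 0.023 and 0.039 m and angle between each of jar0_mid, jar1_mid, jar2_mid, can0_mid, can1_mid, can2_mid's own z axis and vertical below 0.12 rad and x of jar1_mid in the frame of tray between -0.095 and -0.02 m and y of jar1_mid in the frame of tray between -0.135 and 0.135 m and z of jar1_mid in the frame of tray between 0.023 and 0.039 m and x of jar2_mid in the frame of tray between -0.095 and -0.02 m and y of jar2_mid in the frame of tray between -0.135 and 0.135 m and z of jar2_mid in the frame of tray between 0.023 and 0.039 m and x of can0_mid in the frame of tray between 0.02 and 0.095 m and y of can0_mid in the frame of tray between -0.135 and 0.135 m and z of can0_mid in the frame of tray between 0.08 and 0.096 m and x of can1_mid in the frame of tray between 0.02 and 0.095 m and y of can1_mid in the frame of tray between -0.135 and 0.135 m and z of can1_mid in the frame of tray between 0.08 and 0.096 m and x of can2_mid in the frame of tray between 0.02 and 0.095 m and y of can2_mid in the frame of tray between -0.135 and 0.135 m and z of can2_mid in the frame of tray between 0.08 and 0.096 m), for 0.2 s.
At the end, for the whole second after the job is handed in: the spanner hangs by its eye on the peg; every can present stands upright (within 7 degrees) on the tray floor in the back row, its axis at least 20 mm behind the rib's middle line; every jar present likewise in the front row; all released and at rest (all of step 1 and all of step 3 and linear speed of each of can0, can1, can2, jar0, jar1, jar2 below 0.03 m/s); the robot touches nothing.
It fails at once if the transmitter is pushed more than 30 mm (distance of transmitter from where it was at the start of the episode above 0.03 m).
It fails at once if the battery is pushed more than 30 mm (distance of battery from where it was at the start of the episode above 0.03 m).
Of can0, can1, can2 only 2 to 3 are there at a start; the rules pass over those that are not, and their reading is None.
Of jar0, jar1, jar2 only 2 to 3 are there at a start; the rules pass over those that are not, and their reading is None.
At some moment in a run one of jar0, jar1, jar2 may be knocked a few centimetres aside while the robot is not near it.
It also fails if it takes over 210 s, if anything falls off the work surface, if the arm or the gripper's body presses on something with over 40 N, if the wrist force passes 120 N, or if a joint passes its speed limit or range.

## Working session

There is one attempt and no reset: what is moved stays moved. The work goes in short steps, Python scripts to look and compute and a tool call to move; the robot and the scene stay as the last step left them, time stands still between calls to the robot, and variables do not carry over. Pictures are saved under pics/ and viewed, at most 14 in all, crops included, and the job is handed in when it is done.

Besides the shell and the picture viewer there is one more tool, called by a JSON object that holds its "fn" and its "kwargs". carry_out: Moves the arm, as the interface text tells. Its arguments: {"type":"object","properties":{"deltas":{"type":"array","items":{"type":"array","items":{"type":"number"}}},"force":{"type":"number"}},"required":["deltas"]}

```bash
mkdir -p pics; ls; cat > h.py <<'E'
import numpy as np, cv2
from workcell import manip, camera, ticket, boxes_of, outline_of
from scipy.spatial.transform import Rotation as Ro
def cloud(p):
    h,w=p["depth"].shape; f=h/2/np.tan(np.radians(p["vertical_fov"])/2)
    v,u=np.mgrid[0:h,0:w].astype(float)
    K=np.array([[f,0,p["cx"]],[0,f,p["cy"]],[0,0,1]])
    n=cv2.undistortPoints(np.stack([u.ravel(),v.ravel()],1)[:,None],K,np.array([p["k1"],0,0,0,0.]))[:,0].reshape(h,w,2)
    d=p["depth"]; c=np.dstack([n[...,0]*d,n[...,1]*d,d])
    X=(c-np.array(p["t"]))@np.array(p["R"]); X[d==0]=np.nan
    return X
def save(p,name): cv2.imwrite(f"pics/{name}.png",p["img"][:,:,::-1])
def st():
    o=manip.get_obs(); print({k:np.round(o[k],3).tolist() for k in("clock","position","ee_rot","ft_force","grip_width","grasp_force","joint_pos")}); return o
E
python3 - <<'E'
from h import *
st()
for n in("side","top"):
    p=camera(n); save(p,n+"0"); print(n,"cam at",np.round(-np.array(p["R"]).T@p["t"],3))
    for q in("tray","stand","spanner_mid","can0_mid","jar0_mid","transmitter","battery","peg_tip","peg_root","spanner_eye"):
        print(q,[(round(b["conf"],2),np.round(b["position"],3).tolist()) for b in boxes_of(q,p)])
E
```

```text
pics
{'clock': 0.0, 'position': [0.141, -0.609, 0.253], 'ee_rot': [0.994, 0.114, -0.0, -0.001], 'ft_force': [-0.305, -0.21, 0.042], 'grip_width': 0.998, 'grasp_force': 0.0, 'joint_pos': [1.32, 0.333, -0.065, 1.461, 0.022, 1.35, -0.088]}
side cam at [-0.018  0.681  0.832]
tray [(0.79, [0.579, -0.17, 0.009])]
stand [(0.55, [0.636, 0.353, 0.099])]
spanner_mid [(0.64, [0.515, -0.102, 0.018]), (0.18, [0.583, -0.172, 0.01])]
can0_mid [(0.92, [0.634, 0.07, 0.095])]
jar0_mid [(0.8, [0.545, 0.06, 0.045]), (0.64, [0.631, 0.071, 0.095])]
transmitter [(0.67, [0.316, -0.427, 0.049])]
battery [(0.59, [0.38, 0.471, 0.094]), (0.32, [0.634, 0.358, 0.101]), (0.17, [0.547, 0.061, 0.043])]
peg_tip [(0.58, [0.634, 0.358, 0.101])]
peg_root [(0.61, [0.64, 0.355, 0.097])]
spanner_eye []
top cam at [0.402 0.007 1.182]
tray [(0.9, [0.574, -0.184, 0.012]), (0.64, [0.449, 0.052, 0.046])]
stand [(0.78, [0.64, 0.325, 0.06])]
spanner_mid [(0.72, [0.515, -0.102, 0.021])]
can0_mid [(0.56, [0.638, 0.057, 0.131])]
jar0_mid [(0.71, [0.552, 0.058, 0.047])]
transmitter [(0.64, [0.321, -0.443, 0.045]), (0.57, [0.518, -0.104, 0.02])]
battery [(0.8, [0.389, 0.459, 0.096]), (0.61, [0.643, 0.323, 0.061])]
peg_tip [(0.79, [0.642, 0.327, 0.06])]
peg_root [(0.61, [0.639, 0.323, 0.064])]
spanner_eye [(0.97, [0.524, -0.106, 0.017])]
```

View pics/top0.png

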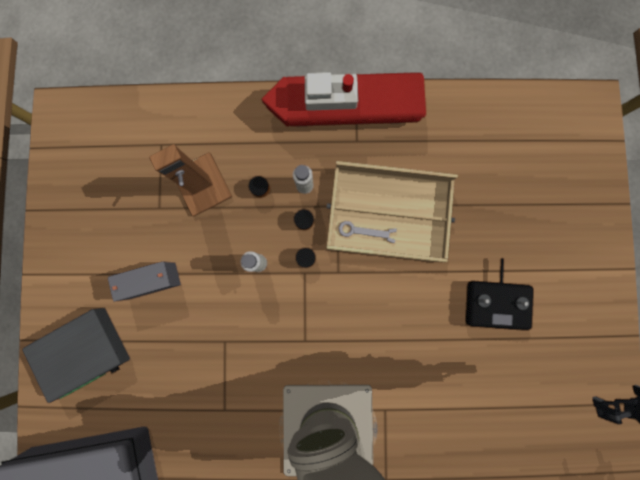

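View pics/side0.png

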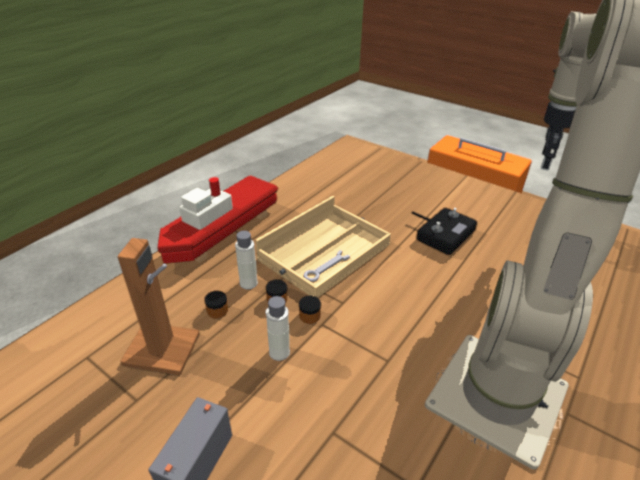

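The top view shows two cans (303,178) and (253,261), three jars (259,186), (304,219) and (305,258), the tray at (390,212) with the spanner's eye at (346,229), and the peg at (181,178). The side view agrees. Next I measure all of these from depth.

```bash
cat >> h.py <<'E'
def circ(X,z0,z1,c,r=.045):
    "median-ish circle centre of points in height band near c"
    m=(X[...,2]>z0)&(X[...,2]<z1)&(np.hypot(X[...,0]-c[0],X[...,1]-c[1])<r); P=X[m][:,:2].astype(np.float32)
    if len(P)<8: return None
    (a,b),rr=cv2.minEnclosingCircle(P); return np.round([a,b,rr,len(P),*np.median(X[m],0)],4)
E
python3 - <<'E'
from h import *
for n in("top","side"):
    p=camera(n); X=cloud(p); np.save(n+".npy",X); print("==",n)
    table=X[...,2]; print("table z",np.round(np.nanpercentile(table[(abs(table)<.02)],[10,50,90]),4))
    for q in("can0_mid","jar0_mid"):
        print(q,[(round(b["conf"],2),np.round(b["position"],3).tolist()) for b in boxes_of(q,p)])
    # connected components over the workspace above 25mm
    m=((table>.03)&(X[...,0]>.35)&(X[...,0]<.75)&(X[...,1]>-.38)&(X[...,1]<.5)).astype(np.uint8)
    k,l,s,c=cv2.connectedComponentsWithStats(m)
    for i in range(1,k):
        if s[i,4]>25:
            P=X[l==i]; print(s[i].tolist(),"mean",np.round(P.mean(0),3),"x",np.round(np.percentile(P[:,0],[1,99]),3),"y",np.round(np.percentile(P[:,1],[1,99]),3),"z",np.round(np.percentile(P[:,2],[1,50,99]),3))
    # tray floor+rim rectangle
    T=(table>.034)&(table<.044)&(X[...,0]>.4)&(X[...,0]<.72)&(X[...,1]<.03)&(X[...,1]>-.36)
    print("rim40",cv2.minAreaRect(X[T][:,:2].astype(np.float32)),T.sum())
    T=(table>.062)&(table<.075)&(X[...,0]>.6)&(X[...,0]<.75)&(X[...,1]<.03)&(X[...,1]>-.38)
    print("rim70",cv2.minAreaRect(X[T][:,:2].astype(np.float32)),T.sum())
    T=(table>.01)&(table<.022)&(X[...,0]>.5)&(X[...,0]<.8)&(X[...,1]<.5)&(X[...,1]>.2)
    print("foot",cv2.minAreaRect(X[T][:,:2].astype(np.float32)),T.sum())
    for q in("spanner_mid",):
        o=outline_of(q,p)[0]; P=X[o["region"]]; P=P[P[:,2]>.014]; mm=cv2.minAreaRect(P[:,:2].astype(np.float32)); print("spanner",o["conf"],mm,np.round(np.median(P,0),4))
E
```

```text
== top
table z [-0.0038 -0.0007  0.0032]
can0_mid [(0.8, [0.638, 0.054, 0.132]), (0.19, [0.642, 0.325, 0.058])]
jar0_mid [(0.63, [0.549, 0.06, 0.045])]
[149, 144, 63, 50, 1601] mean [0.644 0.328 0.213] x [0.609 0.677] y [0.304 0.363] z [0.036 0.238 0.298]
[326, 162, 131, 100, 1750] mean [ 0.587 -0.18   0.047] x [0.439 0.691] y [-0.339 -0.005] z [0.03  0.04  0.072]
[293, 165, 20, 26, 404] mean [0.641 0.055 0.126] x [0.627 0.664] y [0.034 0.078] z [0.036 0.131 0.162]
[249, 176, 20, 20, 308] mean [0.64  0.176 0.044] x [0.616 0.666] y [0.153 0.2  ] z [0.031 0.045 0.05 ]
[293, 209, 21, 20, 330] mean [0.551 0.058 0.045] x [0.526 0.576] y [0.033 0.084] z [0.039 0.045 0.05 ]
[295, 247, 21, 21, 337] mean [0.451 0.054 0.045] x [0.427 0.476] y [0.029 0.08 ] z [0.039 0.045 0.05 ]
[241, 251, 24, 20, 369] mean [0.438 0.176 0.132] x [0.417 0.46 ] y [0.161 0.204] z [0.041 0.133 0.163]
[127, 261, 51, 37, 1321] mean [0.397 0.442 0.087] x [0.354 0.439] y [0.394 0.499] z [0.034 0.093 0.099]
[468, 281, 6, 13, 55] mean [ 0.365 -0.375  0.038] x [0.352 0.382] y [-0.38 -0.37] z [0.031 0.038 0.045]
rim40 ((0.
[... 1338 characters left out ...]
99, 295, 22, 21, 371] mean [0.446 0.058 0.043] x [0.423 0.474] y [0.03  0.081] z [0.031 0.045 0.049]
[168, 397, 64, 82, 2798] mean [0.386 0.451 0.084] x [0.351 0.433] y [0.397 0.499] z [0.033 0.092 0.097]
rim40 ((0.5516930818557739, -0.1610771268606186), (0.34687891602516174, 0.25191009044647217), 82.9114761352539) 918
rim70 ((0.6733518838882446, -0.18385501205921173), (0.3168202042579651, 0.014968164265155792), 82.9786376953125) 316
foot ((0.6618167161941528, 0.30955660343170166), (0.15412169694900513, 0.18673695623874664), 25.683698654174805) 1898
spanner 0.67 ((0.519047737121582, -0.0987420454621315), (0.17090758681297302, 0.045999228954315186), 83.8534164428711) [ 0.516  -0.1059  0.0169]
```

```bash
python3 - <<'E'
from h import *
for n in("top","side"):
    X=np.load(n+".npy"); z=X[...,2]
    m=(X[...,0]>.55)&(X[...,0]<.72)&(X[...,1]>.26)&(X[...,1]<.42)
    A=X[m&(z>.288)&(z<.304)]; print(n,"top face",cv2.minAreaRect(A[:,:2].astype(np.float32)),len(A))
    yaw=np.radians(26.8); R=np.array([[np.cos(yaw),np.sin(yaw)],[-np.sin(yaw),np.cos(yaw)]])
    c=np.array([.64,.33])
    P=X[m]; L=np.c_[(P[:,:2]-c)@R.T,P[:,2]]
    B=L[(L[:,2]>.04)&(L[:,2]<.2)]; print("front face x pct",np.round(np.percentile(B[:,0],[5,25,50,75]),4),"y",np.round(np.percentile(B[:,1],[2,98]),4),len(B))
    if len(B)>50:
        F=B[abs(B[:,0]-np.median(B[:,0]))<.008]; print("slope",np.polyfit(F[:,1],F[:,0],1))
    x0=np.median(B[:,0]) if len(B)>50 else -.02
    Q=L[(L[:,2]>.21)&(L[:,2]<.275)]; Q=Q[Q[:,0]<x0-.006]; Q=Q[np.argsort(Q[:,2])]
    print("peg pts",len(Q)); print(np.round(Q[::max(1,len(Q)//12)],4))
E
```

```text
top top face ((0.6520642638206482, 0.33625462651252747), (0.03586318716406822, 0.06057817116379738), 26.767274856567383) 478
front face x pct [-0.0044 -0.0036 -0.003  -0.0022] y [-0.0286  0.0299] 588
slope [-0.02031946 -0.00301073]
peg pts 46
[[-1.010e-02  1.600e-03  2.291e-01]
 [-1.270e-02 -1.300e-03  2.336e-01]
 [-1.580e-02 -8.000e-04  2.364e-01]
 [-1.750e-02  1.700e-03  2.384e-01]
 [-1.940e-02 -7.000e-04  2.406e-01]
 [-2.220e-02 -1.000e-04  2.428e-01]
 [-2.400e-02  2.400e-03  2.451e-01]
 [-2.710e-02 -2.100e-03  2.479e-01]
 [-2.780e-02  2.300e-03  2.501e-01]
 [-3.080e-02  2.700e-03  2.529e-01]
 [-3.870e-02 -1.600e-03  2.551e-01]
 [-3.710e-02 -1.500e-03  2.592e-01]
 [-4.140e-02  5.000e-03  2.603e-01]
 [-4.570e-02  1.900e-03  2.614e-01]
 [-4.400e-02  8.000e-04  2.620e-01]
 [-4.360e-02  2.400e-03  2.639e-01]]
side top face ((0.6510591506958008, 0.34012964367866516), (0.03606492653489113, 0.06142362952232361), 27.762632369995117) 434
front face x pct [-0.0035 -0.0026 -0.0014  0.0128] y [-0.0235  0.0339] 1705
slope [ 0.06347541 -0.00216456]
peg pts 85
[[-0.0106  0.0018  0.2211]
 [-0.0093  0.0045  0.2285]
 [-0.0123  0.0048  0.2319]
 [-0.024   0.0052  0.2368]
 [-0.0222  0.0048  0.2387]
 [-0.021   0.0054  0.2416]
 [-0.0294  0.0043  0.2446]
 [-0.0302  0.0047  0.2476]
 [-0.0394  0.005   0.2519]
 [-0.0334  0.0038  0.2549]
 [-0.0428  0.0054  0.2577]
 [-0.0444  0.0038  0.2591]
 [-0.0413  0.0047  0.2619]]
```

```bash
python3 - <<'E'
from h import *
p=camera("top"); cv2.imwrite("pics/c1.png",cv2.resize(p["img"][140:225,140:240,::-1],None,fx=6,fy=6,interpolation=cv2.INTER_CUBIC))
E
```

```text
(no output)
```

View pics/c1.png

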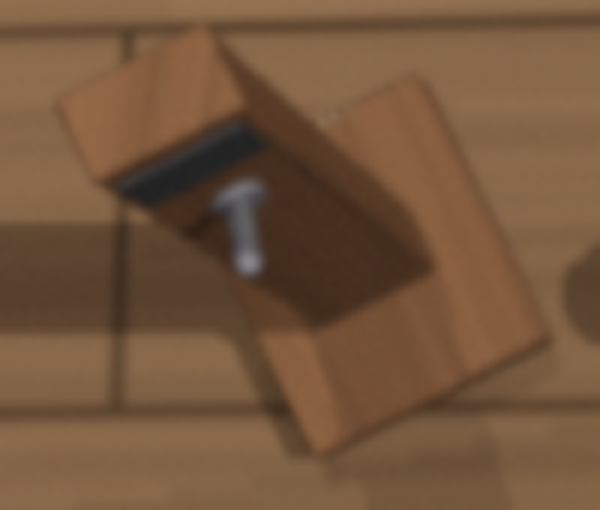

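The crop agrees with the depth fit: the stand's yaw is about 26.8° and the peg runs from its collar at (240,195) to the tip at (247,270). Next is a small planner that turns world waypoints into move numbers.

```bash
cat >> h.py <<'E'
def head(q): return 2*np.degrees(np.arctan2(q[1],q[0]))
def plan(wps,start=None):
    "world waypoints (x,y,z,heading deg) -> calls [tx,ty,tz,spin] in tool axes"
    if start is None:
        o=manip.get_obs(); start=(*o["position"],head(o["ee_rot"]))
    c=np.array(start,float); print("from",np.round(c,4))
    for w in wps:
        w=np.array(w,float); w[3]=c[3]+(w[3]-c[3]+180)%360-180
        while 1:
            h=np.radians(c[3]); d=w[:3]-c[:3]
            t=np.array([np.cos(h)*d[0]+np.sin(h)*d[1],np.sin(h)*d[0]-np.cos(h)*d[1],-d[2],-(w[3]-c[3])*.15/30])/.15
            s=max(1,np.abs(t).max()); r=np.round(t/s,3)
            n=int(np.ceil(max(np.linalg.norm(r[:3])*150/62.5,abs(r[3])*30/10.7)))
            print("  ",r.tolist(),"rows>=",n,"-> wp" if s==1 else "")
            x,y,z=r[:3]*.15; c[:3]+=[np.cos(h)*x+np.sin(h)*y,np.sin(h)*x-np.cos(h)*y,-z]; c[3]-=r[3]*30
            if s==1: break
    return c
S_=np.array([.6368,.3295]); SY=np.radians(26.8)
def stand(x,y): return S_+[np.cos(SY)*x-np.sin(SY)*y,np.sin(SY)*x+np.cos(SY)*y]
T_=np.array([.565,-.1707]); TY=np.radians(-7)
def tray(x,y): return T_+[np.cos(TY)*x-np.sin(TY)*y,np.sin(TY)*x+np.cos(TY)*y]
E
python3 - <<'E'
from h import *
plan([(.520,-.111,.15,83),(.520,-.111,.033,83)])
E
```

```text
from [ 0.1411 -0.6089  0.2534 13.0498]
   [1.0, -0.83, 0.215, -0.726] rows>= 4 
   [1.0, -0.323, 0.174, -0.588] rows>= 3 
   [1.0, -0.004, 0.165, -0.559] rows>= 3 
   [0.787, 0.233, 0.135, -0.459] rows>= 2 -> wp
   [-0.0, -0.0, 0.78, 0.0] rows>= 2 -> wp
```

{"fn": "carry_out", "kwargs": {"deltas": [[1.0, -0.83, 0.215, -0.726, 0], [1.0, -0.83, 0.215, -0.726, 0], [1.0, -0.83, 0.215, -0.726, 0], [1.0, -0.83, 0.215, -0.726, 0], [1.0, -0.83, 0.215, -0.726, 0], [1.0, -0.83, 0.215, -0.726, 0]]}}

```text
clock: 2.3
position: [0.258, -0.4551, 0.2213]
ee_rot: [0.955, 0.298, -0.0, 0.0]
ft_force: [-0.2, -0.8, -0.4]
grip_width: 0.5
grasp_force: 0.0
```

{"fn": "carry_out", "kwargs": {"deltas": [[1.0, -0.323, 0.174, -0.588, 0], [1.0, -0.323, 0.174, -0.588, 0], [1.0, -0.323, 0.174, -0.588, 0], [1.0, -0.323, 0.174, -0.588, 0], [1.0, -0.323, 0.174, -0.588, 0]]}}

```text
clock: 2.92
position: [0.3537, -0.33, 0.1951]
ee_rot: [0.898, 0.441, -0.0, 0.0]
ft_force: [-0.6, -0.1, 0.1]
grip_width: 0.499
grasp_force: 0.0
```

{"fn": "carry_out", "kwargs": {"deltas": [[1.0, -0.004, 0.165, -0.559, 0], [1.0, -0.004, 0.165, -0.559, 0], [1.0, -0.004, 0.165, -0.559, 0], [1.0, -0.004, 0.165, -0.559, 0], [1.0, -0.004, 0.165, -0.559, 0]]}}

```text
clock: 3.55
position: [0.4448, -0.2111, 0.1703]
ee_rot: [0.824, 0.567, -0.0, 0.0]
ft_force: [-0.4, -0.1, 0.5]
grip_width: 0.498
grasp_force: 0.0
```

{"fn": "carry_out", "kwargs": {"deltas": [[0.787, 0.233, 0.135, -0.459, 0], [0.787, 0.233, 0.135, -0.459, 0], [0.787, 0.233, 0.135, -0.459, 0], [0.787, 0.233, 0.135, -0.459, 0], [0.787, 0.233, 0.135, -0.459, 0], [0.787, 0.233, 0.135, -0.459, 0]]}}

```text
clock: 4.3
position: [0.5197, -0.1124, 0.1502]
ee_rot: [0.75, 0.662, -0.0, 0.0]
ft_force: [-0.4, 0.1, 0.3]
grip_width: 0.501
grasp_force: 0.0
```

```bash
python3 - <<'E'
from h import *
st(); p=camera("side"); save(p,"s1"); X=cloud(p)
plan([(.520,-.111,.033,83)])
for q in("spanner_mid","spanner_eye"):
  for o in outline_of(q,p)[:1]:
    P=X[o["region"]]; P=P[(P[:,2]>.012)&(P[:,2]<.03)]; print(o["conf"],len(P),cv2.minAreaRect(P[:,:2].astype(np.float32)),np.round(np.median(P,0),4))
E
```

```text
{'clock': 4.3, 'position': [0.52, -0.112, 0.15], 'ee_rot': [0.75, 0.662, -0.0, 0.0], 'ft_force': [-0.357, 0.116, 0.339], 'grip_width': 0.501, 'grasp_force': 0.0, 'joint_pos': [0.678, 0.274, -0.628, 1.808, 0.179, 1.116, -0.135]}
from [ 0.5197 -0.1121  0.1502 82.9061]
   [0.007, 0.001, 0.781, -0.003] rows>= 2 -> wp
0.72 305 ((0.5159621834754944, -0.10934147983789444), (0.15001380443572998, 0.03903501108288765), 82.28942108154297) [ 0.516  -0.1039  0.0166]
0.79 321 ((0.5161998867988586, -0.10959207266569138), (0.15329623222351074, 0.04327566176652908), 80.28060913085938) [ 0.5162 -0.1016  0.0165]
```

View pics/s1.png

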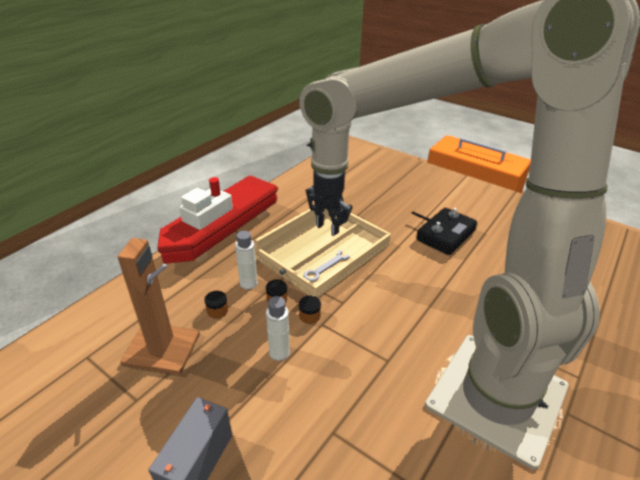

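The gripper at (328,205) is above the tray, and the spanner at (325,265) lies clear below it. I go down and grip.

{"fn": "carry_out", "kwargs": {"deltas": [[0, 0, 0.4, 0, 0], [0, 0, 0.7, 0, 0], [0, 0, 0.78, 0, 0], [0, 0, 0.78, 0, 0], [0, 0, 0.78, 0, -1], [0, 0, 0.78, 0, -1], [0, 0, 0.78, 0, -1], [0, 0, 0.78, 0, -1], [0, 0, 0.78, 0, -1], [0, 0, 0.78, 0, -1]], "force": 60}}

```text
clock: 5.7
position: [0.5214, -0.1113, 0.0351]
ee_rot: [0.749, 0.663, 0.001, 0.002]
ft_force: [-1.4, 0.8, 6.8]
grip_width: 0.183
grasp_force: 58.6
```

{"fn": "carry_out", "kwargs": {"deltas": [[0, 0, -0.2, 0, -1], [0, 0, -0.5, 0, -1], [0, 0, -0.9, 0, -1], [0, 0, -1, 0, -1], [0, 0, -1, 0, -1]]}}

```text
clock: 6.32
position: [0.5205, -0.1112, 0.1841]
ee_rot: [0.749, 0.663, 0.0, 0.001]
ft_force: [-0.4, -0.3, -1.1]
grip_width: 0.182
grasp_force: 59.1
```

{"fn": "carry_out", "kwargs": {"deltas": [[0, 0, -0.4, 0, -1], [0, 0, -0.8, 0, -1], [0, 0, -0.93, 0, -1], [0, 0, -0.93, 0, -1], [0, 0, -0.93, 0, -1]]}}

```text
clock: 6.95
position: [0.5193, -0.111, 0.32]
ee_rot: [0.749, 0.663, -0.001, -0.001]
ft_force: [0.6, -0.3, -2.2]
grip_width: 0.176
grasp_force: 59.2
```

```bash
python3 - <<'E'
from h import *
st(); p=camera("top"); save(p,"t2")
X=cloud(p)
for o in outline_of("spanner_mid",p)[:2]:
    P=X[o["region"]]; print(o["conf"],len(P),np.round(np.nanpercentile(P,[5,50,95],axis=0),3))
cv2.imwrite("pics/c2.png",cv2.resize(p["img"][150:300,290:470,::-1],None,fx=4,fy=4,interpolation=cv2.INTER_CUBIC))
E
```

```text
{'clock': 6.95, 'position': [0.519, -0.111, 0.32], 'ee_rot': [0.749, 0.663, -0.001, -0.001], 'ft_force': [0.55, -0.305, -2.153], 'grip_width': 0.176, 'grasp_force': 59.211, 'joint_pos': [0.713, 0.149, -0.652, 1.572, 0.09, 1.454, -0.066]}
0.59 371 [[ 0.51  -0.091  0.008]
 [ 0.527 -0.064  0.301]
 [ 0.559 -0.038  0.304]]
```

View pics/c2.png

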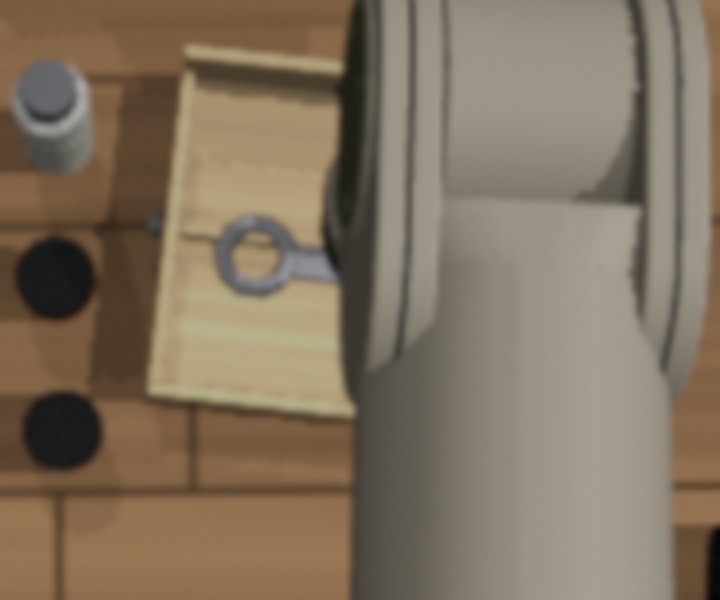

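The spanner is held level, with the eye's ring near (255,255) in the crop. I measure the eye relative to the TCP.

```bash
cat >> h.py <<'E'
def eye(p,X,o,zr=.03):
    from scipy.optimize import least_squares
    h=np.radians(head(o["ee_rot"])); T=np.array(o["position"]); u=np.array([np.cos(h),np.sin(h)]); w=np.array([-u[1],u[0]])
    m=(abs(X[...,2]-T[2]+.017)<zr); L=np.dstack([(X[...,:2]-T[:2])@u,(X[...,:2]-T[:2])@w,X[...,2]-T[2]])
    m&=(L[...,0]>.03)&(L[...,0]<.085)&(abs(L[...,1])<.03); Q=L[m]
    R=Q[Q[:,0]>.042]
    f=least_squares(lambda a:np.hypot(R[:,0]-a[0],R[:,1]-a[1])-17,[.055*1,0]) if 0 else least_squares(lambda a:np.hypot(R[:,0]-a[0],R[:,1]-a[1])-.017,[.055,0],loss="soft_l1",f_scale=.003)
    pl=np.c_[R[:,:2],np.ones(len(R))]; k=np.linalg.lstsq(pl,R[:,2],rcond=None)[0]
    print("eye in tool axes (along,left)",np.round(f.x,4),"n",len(R),"x pct",np.round(np.percentile(Q[:,0],[2,98]),4),"y pct",np.round(np.percentile(R[:,1],[2,98]),4),"z",np.round(np.percentile(R[:,2],[5,50,95]),4),"tilt",np.round(k[:2],3))
    return f.x
E
python3 - <<'E'
from h import *
o=manip.get_obs()
for n in("top","side"):
    p=camera(n); eye(p,cloud(p),o)
c=plan([(.520,-.111,.345,83),(.47,.10,.345,50),(*stand(-.16,0),.345,26.8)])
E
```

```text
eye in tool axes (along,left) [ 0.0578 -0.0006] n 214 x pct [0.0311 0.0763] y pct [-0.0207  0.0193] z [-0.0221 -0.019  -0.0162] tilt [ 0.014 -0.001]
eye in tool axes (along,left) [0.0592 0.0012] n 142 x pct [0.0318 0.0774] y pct [-0.0183  0.0206] z [-0.0246 -0.0198 -0.0167] tilt [ 0.005 -0.021]
from [ 0.5196 -0.111   0.3212 83.0121]
   [-0.0, 0.002, -0.159, 0.0] rows>= 1 -> wp
   [1.0, -0.37, 0.0, 0.812] rows>= 3 
   [0.27, -0.267, 0.0, 0.288] rows>= 1 -> wp
   [0.906, -0.551, 0.0, 0.774] rows>= 3 -> wp
```

{"fn": "carry_out", "kwargs": {"deltas": [[0, 0, -0.16, 0, -1], [0, 0, -0.16, 0, -1]]}}

```text
clock: 7.4
position: [0.5206, -0.1109, 0.3473]
ee_rot: [0.749, 0.663, 0.001, 0.001]
ft_force: [0.8, 0.1, -1.1]
grip_width: 0.18
grasp_force: 59.2
```

{"fn": "carry_out", "kwargs": {"deltas": [[0.3, -0.11, 0, 0.25, -1], [0.65, -0.24, 0, 0.5, -1], [1, -0.37, 0, 0.812, -1], [1, -0.37, 0, 0.812, -1]]}}

```text
clock: 7.9
position: [0.4819, 0.0494, 0.346]
ee_rot: [0.871, 0.492, 0.0, 0.0]
ft_force: [1.1, -1.4, -1.7]
grip_width: 0.186
grasp_force: 59.2
```

{"fn": "carry_out", "kwargs": {"deltas": [[0.27, -0.267, 0, 0.288, -1], [0.27, -0.267, 0, 0.288, -1]]}}

```text
clock: 8.15
position: [0.4689, 0.1038, 0.346]
ee_rot: [0.905, 0.425, 0.0, -0.0]
ft_force: [2.0, 0.7, -1.8]
grip_width: 0.183
grasp_force: 59.2
```

{"fn": "carry_out", "kwargs": {"deltas": [[0.3, -0.18, 0, 0.25, -1], [0.6, -0.36, 0, 0.5, -1], [0.906, -0.551, 0, 0.774, -1], [0.906, -0.551, 0, 0.774, -1], [0.906, -0.551, 0, 0.774, -1], [0.906, -0.551, 0, 0.774, -1]]}}

```text
clock: 8.9
position: [0.4947, 0.2555, 0.3461]
ee_rot: [0.973, 0.231, -0.0, 0.001]
ft_force: [0.1, -0.9, -0.9]
grip_width: 0.181
grasp_force: 59.2
```

```bash
python3 - <<'E'
from h import *
o=st()
for n in("top","side"):
    p=camera(n); eye(p,cloud(p),o); save(p,n+"3")
plan([(*stand(-.098,0),.318,26.8)])
E
```

```text
{'clock': 8.9, 'position': [0.495, 0.256, 0.346], 'ee_rot': [0.973, 0.231, -0.0, 0.001], 'ft_force': [0.145, -0.905, -0.894], 'grip_width': 0.181, 'grasp_force': 59.211, 'joint_pos': [0.2, 0.256, -0.913, 1.454, 0.203, 1.53, -1.811]}
eye in tool axes (along,left) [ 0.0546 -0.0016] n 96 x pct [0.0411 0.0746] y pct [-0.0216 -0.0019] z [-0.0227 -0.0187 -0.0163] tilt [-0.038  0.037]
eye in tool axes (along,left) [0.0558 0.0026] n 219 x pct [0.0309 0.0747] y pct [-0.0179  0.0209] z [-0.0247 -0.0193 -0.0172] tilt [ 0.013 -0.019]
from [ 0.4946  0.2559  0.3465 26.7042]
   [0.414, -0.011, 0.19, -0.003] rows>= 2 -> wp
```

{"fn": "carry_out", "kwargs": {"deltas": [[0.2, -0.005, 0.1, 0, -1], [0.414, -0.01, 0.19, 0, -1], [0.414, -0.01, 0.19, 0, -1], [0.414, -0.01, 0.19, 0, -1], [0.414, -0.01, 0.19, 0, -1]]}}

```text
clock: 9.62
position: [0.5485, 0.2864, 0.319]
ee_rot: [0.973, 0.232, 0.001, 0.0]
ft_force: [-1.0, 0.5, -1.9]
grip_width: 0.184
grasp_force: 59.2
```

```bash
python3 - <<'E'
from h import *
o=st()
p=camera("side"); X=cloud(p); eye(p,X,o)
R=np.array([[np.cos(SY),np.sin(SY)],[-np.sin(SY),np.cos(SY)]])
L=np.dstack([(X[...,:2]-S_)@R.T,X[...,2]])
m=(L[...,0]>-.06)&(L[...,0]<-.006)&(abs(L[...,1])<.012)&(L[...,2]>.215)&(L[...,2]<.272)
Q=L[m]; print("peg",len(Q),"perp y",np.median(Q[:,1]),"x+z-.22",np.round(np.percentile(Q[:,0]+Q[:,2]-.22,[5,25,50,75,95]),4),"max z",np.nanmax(Q[:,2]))
h=np.radians(head(o["ee_rot"])); print("TCP in stand",R@(np.array(o["position"][:2])-S_))
cv2.imwrite("pics/c3.png",cv2.resize(p["img"][200:320,90:240,::-1],None,fx=5,fy=5,interpolation=cv2.INTER_CUBIC))
plan([(*stand(-.098,0),.288,26.8),(*stand(-.082,0),.270,26.8)])
E
```

```text
{'clock': 9.625, 'position': [0.549, 0.286, 0.319], 'ee_rot': [0.973, 0.232, 0.001, 0.0], 'ft_force': [-0.956, 0.492, -1.914], 'grip_width': 0.184, 'grasp_force': 59.205, 'joint_pos': [0.085, 0.42, -0.884, 1.339, 0.322, 1.528, -1.871]}
eye in tool axes (along,left) [0.055  0.0025] n 196 x pct [0.031  0.0736] y pct [-0.0176  0.0204] z [-0.0246 -0.0194 -0.0173] tilt [ 0.012 -0.022]
peg 82 perp y 0.004283242879735829 x+z-.22 [-0.0052 -0.0026  0.0002  0.0031  0.0048] max z 0.2637417230019453
TCP in stand [-0.09822112  0.00129302]
from [ 0.5486  0.2864  0.3189 26.7775]
   [0.001, 0.008, 0.206, -0.001] rows>= 1 -> wp
   [0.107, 0.0, 0.12, 0.0] rows>= 1 -> wp
```

View pics/c3.png

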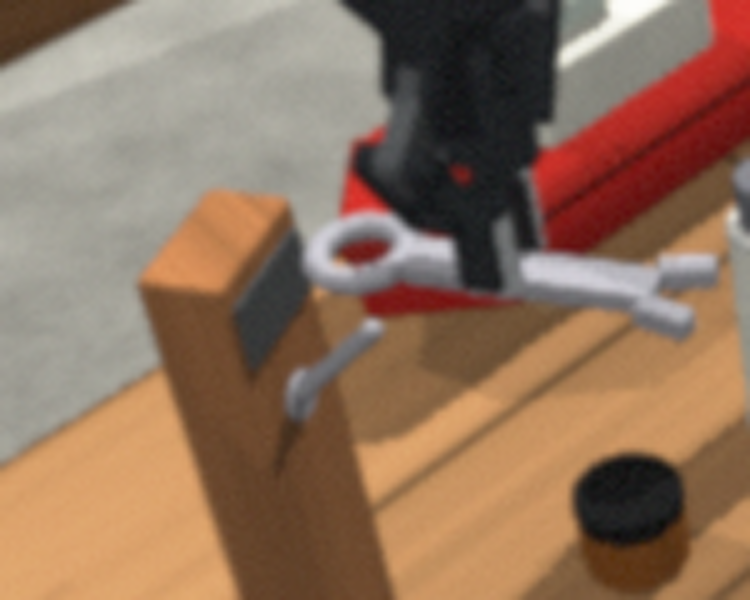

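The eye at (360,255) is directly over the peg tip at (370,330). I lower it and then slide it along the 45° line.

{"fn": "carry_out", "kwargs": {"deltas": [[0, 0.008, 0.1, 0, -1], [0, 0.008, 0.2, 0, -1], [0, 0.008, 0.2, 0, -1], [0.02, 0.008, 0.23, 0, -1], [0.05, 0.008, 0.26, 0, -1], [0.08, 0.008, 0.29, 0, -1], [0.11, 0.008, 0.325, 0, -1], [0.11, 0.008, 0.325, 0, -1], [0.11, 0.008, 0.325, 0, -1]]}}

```text
clock: 10.8
position: [0.564, 0.2932, 0.2693]
ee_rot: [0.973, 0.232, 0.0, -0.0]
ft_force: [0.0, -0.2, -0.3]
grip_width: 0.183
grasp_force: 59.2
```

```bash
python3 - <<'E'
from h import *
o=st()
p=camera("side"); X=cloud(p); eye(p,X,o)
cv2.imwrite("pics/c4.png",cv2.resize(p["img"][200:320,90:240,::-1],None,fx=5,fy=5,interpolation=cv2.INTER_CUBIC))
E
```

```text
{'clock': 10.8, 'position': [0.564, 0.293, 0.269], 'ee_rot': [0.973, 0.232, 0.0, -0.0], 'ft_force': [0.003, -0.231, -0.336], 'grip_width': 0.183, 'grasp_force': 59.214, 'joint_pos': [0.063, 0.479, -0.864, 1.371, 0.361, 1.453, -1.889]}
eye in tool axes (along,left) [0.0665 0.0063] n 608 x pct [0.0334 0.0836] y pct [-0.0229  0.0288] z [-0.042  -0.0189  0.0094] tilt [ 0.147 -0.119]
```

View pics/c4.png

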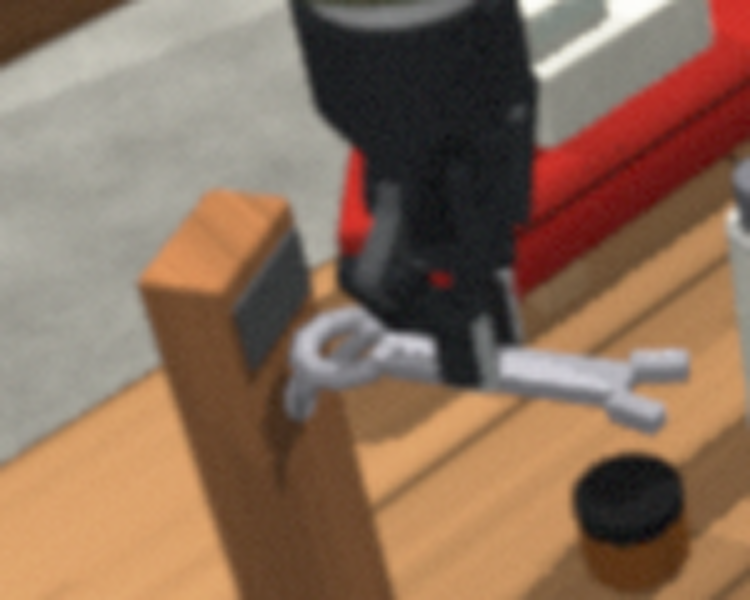

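The peg is through the eye (tip inside the ring near (355,345)), with no contact force. I release and back off.

{"fn": "carry_out", "kwargs": {"deltas": [[0, 0, 0, 0, 0], [0, 0, 0, 0, 0], [0, 0, 0, 0, 0], [0, 0, 0, 0, 0], [0, 0, 0, 0, 0.2], [0, 0, -0.2, 0, 0.2], [-0.1, 0, -0.5, 0, 0.2], [-0.2, 0, -0.6, 0, 0.2], [-0.2, 0, -0.6, 0, 0.4], [-0.2, 0, -0.6, 0, 0.4]]}}

```text
clock: 12.1
position: [0.5376, 0.2792, 0.3581]
ee_rot: [0.973, 0.231, -0.001, 0.0]
ft_force: [1.0, 0.1, -0.5]
grip_width: 0.702
grasp_force: 0.0
```

```bash
python3 - <<'E'
from h import *
o=st()
p=camera("side"); X=cloud(p)
cv2.imwrite("pics/c5.png",cv2.resize(p["img"][200:440,60:360,::-1],None,fx=2.5,fy=2.5,interpolation=cv2.INTER_CUBIC))
for q in("can0_mid","jar0_mid"): print(q,[(round(b["conf"],2),np.round(b["position"],3).tolist()) for b in boxes_of(q,p)])
q=camera("top"); X2=cloud(q)
for nm,Y in(("side",X),("top",X2)):
    for c in((.64,.057),(.438,.182)): print(nm,"can",circ(Y,.05,.128,c,.05), "cap",circ(Y,.152,.168,c,.05))
    for c in((.64,.176),(.551,.058),(.451,.054)): print(nm,"jar",circ(Y,.036,.055,c,.045))
E
```

```text
{'clock': 12.1, 'position': [0.538, 0.279, 0.358], 'ee_rot': [0.973, 0.231, -0.001, 0.0], 'ft_force': [0.989, 0.149, -0.486], 'grip_width': 0.702, 'grasp_force': 0.0, 'joint_pos': [0.099, 0.382, -0.894, 1.3, 0.295, 1.595, -1.855]}
can0_mid [(0.83, [0.634, 0.072, 0.094])]
jar0_mid [(0.85, [0.546, 0.06, 0.044])]
side can [6.460e-01 5.970e-02 2.340e-02 4.500e+02 6.326e-01 7.190e-02 8.940e-02] cap [6.490e-01 5.790e-02 1.890e-02 1.230e+02 6.449e-01 5.940e-02 1.586e-01]
side can [4.363e-01 1.851e-01 2.410e-02 5.470e+02 4.232e-01 1.999e-01 9.010e-02] cap [4.380e-01 1.847e-01 1.810e-02 1.940e+02 4.356e-01 1.863e-01 1.586e-01]
side jar [6.406e-01 1.786e-01 2.930e-02 3.330e+02 6.379e-01 1.820e-01 4.450e-02]
side jar [5.501e-01 5.800e-02 2.900e-02 2.960e+02 5.484e-01 6.160e-02 4.480e-02]
side jar [4.492e-01 5.410e-02 2.860e-02 3.330e+02 4.477e-01 5.770e-02 4.490e-02]
top can [6.498e-01 5.770e-02 2.390e-02 1.370e+02 6.315e-01 5.220e-02 9.750e-02] cap [6.499e-01 5.690e-02 1.740e-02 1.600e+02 6.484e-01 5.700e-02 1.590e-01]
top can [4.390e-01 1.814e-01 2.340e-02 8.900e+01 4.352e-01 1.653e-01 9.340e-02] cap [4.391e-01 1.811e-01 1.720e-02 1.670e+02 4.394e-01 1.800e-01 1.593e-01]
top jar [6.420e-01 1.755e-01 2.670e-02 2.980e+02 6.408e-01 1.762e-01 4.510e-02]
top jar [5.517e-01 5.810e-02 2.720e-02 3.310e+02 5.516e-01 5.820e-02 4.520e-02]
top jar [4.507e-01 5.450e-02 2.690e-02 3.360e+02 4.501e-01 5.390e-02 4.510e-02]
```

View pics/c5.png

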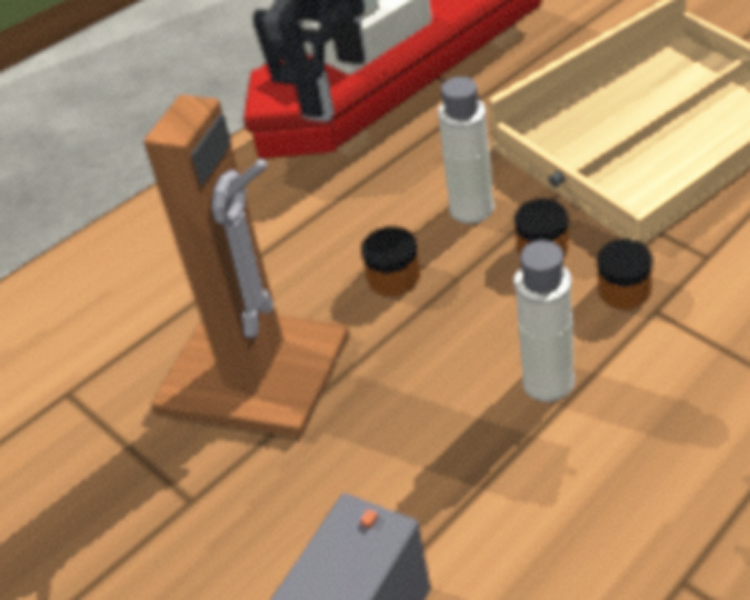

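The spanner hangs from the peg by its eye (ring at (230,200), jaws at (250,320)). Next come the cans, starting with can B at (0.438, 0.182), which goes to the far back slot.

```bash
python3 - <<'E'
from h import *
H=26.8
print(tray(.058,-.07),tray(.058,.06))
c=plan([(.4385,.1815,.23,H),(.4385,.1815,.118,H)])
print("carry"); c=plan([(.4385,.1815,.24,H),(*tray(.058,-.07),.24,H),(*tray(.058,-.07),.128,H)],c)
print("next"); c=plan([(*tray(.058,-.07),.25,H),(.649,.0578,.25,H),(.649,.0578,.118,H)],c)
E
```

```text
[ 0.61403682 -0.24724665] [ 0.62987984 -0.11821565]
from [ 0.5375  0.2795  0.3581 26.7956]
   [-0.883, 0.286, 0.854, -0.0] rows>= 4 -> wp
   [-0.0, -0.0, 0.747, -0.0] rows>= 2 -> wp
carry
from [ 0.4386  0.1815  0.118  26.7956]
   [-0.0, -0.0, -0.813, -0.0] rows>= 2 -> wp
   [-0.079, 1.0, -0.0, -0.0] rows>= 3 
   [-0.08, 1.0, -0.0, -0.0] rows>= 3 
   [-0.079, 1.0, -0.0, -0.0] rows>= 3 
   [-0.006, 0.079, -0.0, -0.0] rows>= 1 -> wp
   [-0.0, -0.0, 0.746, -0.0] rows>= 2 -> wp
next
from [ 0.6141 -0.2473  0.128  26.7956]
   [-0.0, -0.0, -0.813, -0.0] rows>= 2 -> wp
   [0.657, -1.0, -0.0, -0.0] rows>= 3 
   [0.468, -0.711, -0.0, -0.0] rows>= 3 -> wp
   [-0.0, 0.0, 0.88, -0.0] rows>= 3 -> wp
```

{"fn": "carry_out", "kwargs": {"deltas": [[-0.3, 0.1, 0.2, 0, 1], [-0.6, 0.2, 0.5, 0, 1], [-0.883, 0.286, 0.854, 0, 1], [-0.883, 0.286, 0.854, 0, 1], [-0.883, 0.286, 0.854, 0, 1], [-0.883, 0.286, 0.854, 0, 1]]}}

```text
clock: 13.05
position: [0.4398, 0.1829, 0.2327]
ee_rot: [0.973, 0.232, 0.001, -0.001]
ft_force: [1.1, -0.0, 0.3]
grip_width: 1.0
grasp_force: 0.0
```

{"fn": "carry_out", "kwargs": {"deltas": [[0, 0, 0.3, 0, 1], [0, 0, 0.6, 0, 1], [0, 0, 0.747, 0, 1], [0, 0, 0.747, 0, 1], [0, 0, 0.747, 0, 1], [0, 0, 0.747, 0, -1], [0, 0, 0.747, 0, -1], [0, 0, 0.747, 0, -1], [0, 0, 0.747, 0, -1], [0, 0, 0.747, 0, -1], [0, 0, 0.747, 0, -1]], "force": 45}}

```text
clock: 14.42
position: [0.4389, 0.1819, 0.1199]
ee_rot: [0.973, 0.232, 0.001, 0.0]
ft_force: [-1.0, 0.5, 6.1]
grip_width: 0.527
grasp_force: 45.5
```

```bash
python3 - <<'E'
from h import *
o=st()
E
```

```text
{'clock': 14.425, 'position': [0.439, 0.182, 0.12], 'ee_rot': [0.973, 0.232, 0.001, 0.0], 'ft_force': [-0.968, 0.474, 6.143], 'grip_width': 0.527, 'grasp_force': 45.457, 'joint_pos': [0.348, 0.239, -0.909, 1.965, 0.219, 1.037, -1.763]}
```

{"fn": "carry_out", "kwargs": {"deltas": [[0, 0, -0.2, 0, -1], [0, 0, -0.5, 0, -1], [0, 0, -0.813, 0, -1], [0, 0, -0.813, 0, -1]]}}

```text
clock: 14.92
position: [0.4398, 0.1822, 0.244]
ee_rot: [0.973, 0.232, 0.003, 0.0]
ft_force: [-0.3, 0.2, -2.6]
grip_width: 0.522
grasp_force: 47.3
```

{"fn": "carry_out", "kwargs": {"deltas": [[-0.02, 0.2, 0, 0, -1], [-0.04, 0.5, 0, 0, -1], [-0.06, 0.8, 0, 0, -1], [-0.079, 1.0, 0, 0, -1]]}}

```text
clock: 15.42
position: [0.4954, 0.0398, 0.2395]
ee_rot: [0.973, 0.231, -0.001, 0.0]
ft_force: [-0.8, 0.4, -2.8]
grip_width: 0.524
grasp_force: 47.0
```

{"fn": "carry_out", "kwargs": {"deltas": [[-0.025, 0.3, 0, 0, -1], [-0.05, 0.6, 0, 0, -1], [-0.07, 0.9, 0, 0, -1], [-0.08, 1.0, 0, 0, -1]]}}

```text
clock: 15.92
position: [0.5521, -0.1003, 0.239]
ee_rot: [0.973, 0.23, -0.001, -0.0]
ft_force: [-1.3, 1.0, -2.0]
grip_width: 0.524
grasp_force: 47.1
```

{"fn": "carry_out", "kwargs": {"deltas": [[-0.025, 0.3, 0, 0, -1], [-0.05, 0.6, 0, 0, -1], [-0.07, 0.9, 0, 0, -1], [-0.079, 1.0, 0, 0, -1], [-0.079, 1.0, 0, 0, -1]]}}

```text
clock: 16.55
position: [0.6092, -0.2361, 0.2398]
ee_rot: [0.973, 0.231, -0.001, -0.001]
ft_force: [-0.5, -0.1, -2.7]
grip_width: 0.521
grasp_force: 47.2
```

```bash
python3 - <<'E'
from h import *
o=st(); p=camera("side"); save(p,"s6"); X=cloud(p)
print([(round(b["conf"],2),np.round(b["position"],3).tolist()) for b in boxes_of("can0_mid",p)])
plan([(*tray(.058,-.07),.24,26.8)])
E
```

```text
{'clock': 16.55, 'position': [0.609, -0.236, 0.24], 'ee_rot': [0.973, 0.231, -0.001, -0.001], 'ft_force': [-0.519, -0.08, -2.726], 'grip_width': 0.521, 'grasp_force': 47.174, 'joint_pos': [0.741, 0.472, -0.618, 1.369, 0.27, 1.386, -0.979]}
[(0.95, [0.634, 0.068, 0.095])]
from [ 0.6093 -0.2341  0.2408 26.9165]
   [-0.012, 0.092, 0.005, 0.004] rows>= 1 -> wp
```

View pics/s6.png

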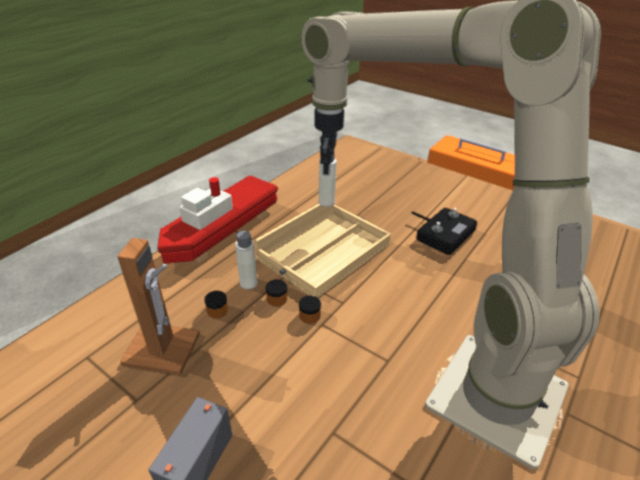

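The can is held upright at (328,182) above the tray. I lower it, release it, and go to can A.

{"fn": "carry_out", "kwargs": {"deltas": [[-0.006, 0.079, 0.2, 0, -1], [-0.006, 0.079, 0.5, 0, -1], [-0.006, 0.079, 0.7, 0, -1], [-0.006, 0.079, 0.74, 0, -1], [-0.006, 0.079, 0.755, 0, -1], [-0.006, 0.079, 0.755, 0, -1], [-0.006, 0.079, 0.755, 0, 0.5], [-0.006, 0.079, 0.755, 0, 1], [-0.006, 0.079, 0.755, 0, 1], [-0.006, 0.079, 0.755, 0, 1], [-0.006, 0.079, 0.755, 0, 1]]}}

```text
clock: 18.02
position: [0.6139, -0.2472, 0.1278]
ee_rot: [0.973, 0.232, 0.0, 0.0]
ft_force: [-0.5, -0.2, 0.1]
grip_width: 1.006
grasp_force: 0.0
```

{"fn": "carry_out", "kwargs": {"deltas": [[0, 0, -0.2, 0, 1], [0, 0, -0.5, 0, 1], [0, 0, -0.813, 0, 1], [0, 0, -0.813, 0, 1]]}}

```text
clock: 18.52
position: [0.6157, -0.2473, 0.2542]
ee_rot: [0.973, 0.232, 0.003, 0.002]
ft_force: [-0.0, 0.7, -1.0]
grip_width: 0.998
grasp_force: 0.0
```

{"fn": "carry_out", "kwargs": {"deltas": [[0.25, -0.4, 0, 0, 1], [0.5, -0.8, 0, 0, 1], [0.657, -1.0, 0, 0, 1], [0.657, -1.0, 0, 0, 1]]}}

```text
clock: 19.02
position: [0.6343, -0.0625, 0.2493]
ee_rot: [0.972, 0.236, 0.0, -0.001]
ft_force: [-0.1, -0.7, 0.1]
grip_width: 0.999
grasp_force: 0.0
```

{"fn": "carry_out", "kwargs": {"deltas": [[0.2, -0.3, 0, 0, 1], [0.4, -0.6, 0, 0, 1], [0.468, -0.711, 0, 0, 1], [0.468, -0.711, 0, 0, 1], [0.468, -0.711, 0, 0, 1]]}}

```text
clock: 19.65
position: [0.6491, 0.0551, 0.2493]
ee_rot: [0.973, 0.23, -0.0, 0.001]
ft_force: [0.4, -0.7, 0.1]
grip_width: 0.995
grasp_force: 0.0
```

```bash
python3 - <<'E'
from h import *
H=26.8
o=st(); p=camera("side"); save(p,"s7"); X=cloud(p)
print([(round(b["conf"],2),np.round(b["position"],3).tolist()) for b in boxes_of("can0_mid",p)])
for c in((.649,.058),(.614,-.247)): print("can",circ(X,.075,.128,c,.05), "cap",circ(X,.152,.172,c,.05))
c=plan([(.649,.0578,.118,H)])
print("carry"); c=plan([(.649,.0578,.245,H),(*tray(.058,.06),.245,H),(*tray(.058,.06),.127,H),(*tray(.058,.06),.25,H)],c)
E
```

```text
{'clock': 19.65, 'position': [0.649, 0.055, 0.249], 'ee_rot': [0.973, 0.23, -0.0, 0.001], 'ft_force': [0.421, -0.749, 0.085], 'grip_width': 0.995, 'grasp_force': 0.0, 'joint_pos': [0.343, 0.483, -0.705, 1.359, 0.311, 1.412, -1.46]}
[(0.68, [0.633, 0.069, 0.094])]
can [6.472e-01 6.060e-02 2.550e-02 3.250e+02 6.334e-01 7.180e-02 1.028e-01] cap [6.472e-01 5.810e-02 1.840e-02 1.200e+02 6.460e-01 5.940e-02 1.586e-01]
can [ 6.104e-01 -2.413e-01  2.350e-02  2.550e+02  6.017e-01 -2.283e-01
  1.019e-01] cap [ 6.128e-01 -2.453e-01  1.870e-02  1.140e+02  6.098e-01 -2.390e-01
  1.654e-01]
from [ 0.6491  0.0553  0.2495 26.6088]
   [0.007, -0.015, 0.877, -0.006] rows>= 3 -> wp
carry
from [ 0.6491  0.0578  0.118  26.7888]
   [-0.0, -0.0, -0.847, -0.0] rows>= 3 -> wp
   [-0.643, 0.99, 0.0, -0.0] rows>= 3 -> wp
   [-0.0, -0.0, 0.787, -0.0] rows>= 2 -> wp
   [-0.0, -0.0, -0.82, -0.0] rows>= 2 -> wp
```

{"fn": "carry_out", "kwargs": {"deltas": [[0, 0, 0.3, 0, 1], [0, 0, 0.6, 0, 1], [0, 0, 0.877, 0, 1], [0, 0, 0.877, 0, 1], [0, 0, 0.877, 0, 1], [0, 0, 0.877, 0, -1], [0, 0, 0.877, 0, -1], [0, 0, 0.877, 0, -1], [0, 0, 0.877, 0, -1], [0, 0, 0.877, 0, -1], [0, 0, 0.877, 0, -1]]}}

```text
clock: 21.12
position: [0.6497, 0.0579, 0.1196]
ee_rot: [0.973, 0.232, 0.001, 0.0]
ft_force: [0.8, -1.0, 7.1]
grip_width: 0.527
grasp_force: 45.5
```

{"fn": "carry_out", "kwargs": {"deltas": [[0, 0, -0.2, 0, -1], [0, 0, -0.5, 0, -1], [0, 0, -0.847, 0, -1], [0, 0, -0.847, 0, -1], [0, 0, -0.847, 0, -1]]}}

```text
clock: 21.75
position: [0.6485, 0.0578, 0.2443]
ee_rot: [0.973, 0.232, -0.001, 0.0]
ft_force: [-0.9, 0.6, -3.5]
grip_width: 0.523
grasp_force: 46.9
```

{"fn": "carry_out", "kwargs": {"deltas": [[-0.15, 0.2, 0, 0, -1], [-0.3, 0.5, 0, 0, -1], [-0.5, 0.8, 0, 0, -1], [-0.643, 0.99, 0, 0, -1], [-0.643, 0.99, 0, 0, -1], [-0.643, 0.99, 0, 0, -1]]}}

```text
clock: 22.5
position: [0.6292, -0.1173, 0.2438]
ee_rot: [0.973, 0.232, -0.001, -0.001]
ft_force: [-0.3, 1.4, -2.0]
grip_width: 0.527
grasp_force: 46.9
```

{"fn": "carry_out", "kwargs": {"deltas": [[0, 0, 0.2, 0, -1], [0, 0, 0.5, 0, -1], [0, 0, 0.7, 0, -1], [0, 0, 0.77, 0, -1], [0, 0, 0.787, 0, -1], [0, 0, 0.787, 0, -1], [0, 0, 0.787, 0, 0.5], [0, 0, 0.787, 0, 1], [0, 0, 0.787, 0, 1], [0, 0, 0.787, 0, 1], [0, 0, 0.787, 0, 1]]}}

```text
clock: 23.88
position: [0.6298, -0.1181, 0.1272]
ee_rot: [0.973, 0.232, 0.0, 0.0]
ft_force: [0.1, -0.3, -0.3]
grip_width: 0.994
grasp_force: 0.0
```

{"fn": "carry_out", "kwargs": {"deltas": [[0, 0, -0.2, 0, 1], [0, 0, -0.5, 0, 1], [0, 0, -0.82, 0, 1], [0, 0, -0.82, 0, 1], [0, 0, -0.82, 0, 1]]}}

```text
clock: 24.5
position: [0.6295, -0.1182, 0.2497]
ee_rot: [0.973, 0.232, -0.0, 0.0]
ft_force: [0.7, 0.2, -1.5]
grip_width: 1.0
grasp_force: 0.0
```

```bash
cat >> h.py <<'E'
def survey(jars=((.6415,.177),(.551,.058),(.450,.054))):
    for n in("side","top"):
        p=camera(n); X=cloud(p); save(p,n+"_last"); print(n,"boxes",[(round(b["conf"],2),np.round(b["position"],3).tolist()) for b in boxes_of("jar0_mid",p)])
        for y in(-.07,.06):
            print(" can",circ(X,.152,.172,tray(.058,y),.05))
        for c in jars: print(" jar",circ(X,.036,.06,c,.05))
E
python3 - <<'E'
from h import *
o=st(); survey()
H=-7
c=plan([(.45,.0545,.15,H),(.45,.0545,.033,H)])
a=tray(-.054,-.092)
print("carry"); c=plan([(.45,.0545,.15,H),(*a,.15,H),(*a,.042,H),(*a,.15,H),(.551,.058,.15,H),(.551,.058,.033,H)],c)
E
```

```text
{'clock': 24.5, 'position': [0.63, -0.118, 0.25], 'ee_rot': [0.973, 0.232, -0.0, 0.0], 'ft_force': [0.709, 0.213, -1.453], 'grip_width': 1.0, 'grasp_force': 0.0, 'joint_pos': [0.598, 0.447, -0.665, 1.393, 0.274, 1.395, -1.17]}
side boxes [(0.8, [0.541, 0.067, 0.042])]
 can [ 6.149e-01 -2.425e-01  2.110e-02  1.150e+02  6.097e-01 -2.393e-01
  1.654e-01]
 can [ 6.279e-01 -1.158e-01  1.840e-02  1.270e+02  6.228e-01 -1.123e-01
  1.658e-01]
 jar [6.424e-01 1.785e-01 2.900e-02 3.320e+02 6.382e-01 1.811e-01 4.450e-02]
 jar [5.499e-01 5.860e-02 2.830e-02 3.000e+02 5.475e-01 6.120e-02 4.450e-02]
 jar [4.491e-01 5.420e-02 2.800e-02 3.360e+02 4.470e-01 5.800e-02 4.490e-02]
top boxes [(0.69, [0.548, 0.057, 0.046]), (0.15, [0.321, -0.454, 0.045])]
 can None
 can [ 6.248e-01 -1.166e-01  1.600e-02  9.500e+01  6.211e-01 -1.172e-01
  1.664e-01]
 jar [6.420e-01 1.755e-01 2.710e-02 2.960e+02 6.410e-01 1.763e-01 4.530e-02]
 jar [5.513e-01 5.840e-02 2.700e-02 3.280e+02 5.515e-01 5.830e-02 4.520e-02]
 jar [4.508e-01 5.450e-02 2.670e-02 3.340e+02 4.502e-01 5.390e-02 4.520e-02]
from [ 0.6293 -0.1181  0.2489 26.7897]
   [-0.35, -1.0, 0.421, 0.719] rows>= 3 
   [-0.392, -0.454, 0.238, 0.407] rows>= 2 -> wp
   [-0.0, 0.001, 0.78, 0.0] rows>= 2 -> wp
carry
from [ 0.45    0.0544  0.0331 -6.9903]
   [-0.0, -0.0, -0.78, 0.0] rows>= 2 -> wp
   [0.29, 1.0, 0.0, 0.0] rows>= 3 
   [0.291, 1.0, 0.0, 0.0] rows>= 3 
   [0.002, 0.01, 0.0, 0.0] rows>= 1 -> wp
   [0.0, -0.0, 0.72, 0.0] rows>= 2 -> wp
   [0.0, -0.0, -0.72, 0.0] rows>= 2 -> wp
   [0.039, -1.0, 0.0, 0.0] rows>= 3 
   [0.039, -1.0, 0.0, 0.0] rows>= 3 
   [0.004, -0.116, 0.0, 0.0] rows>= 1 -> wp
   [0.0, 0.0, 0.78, 0.0] rows>= 2 -> wp
```

View pics/side_last.png

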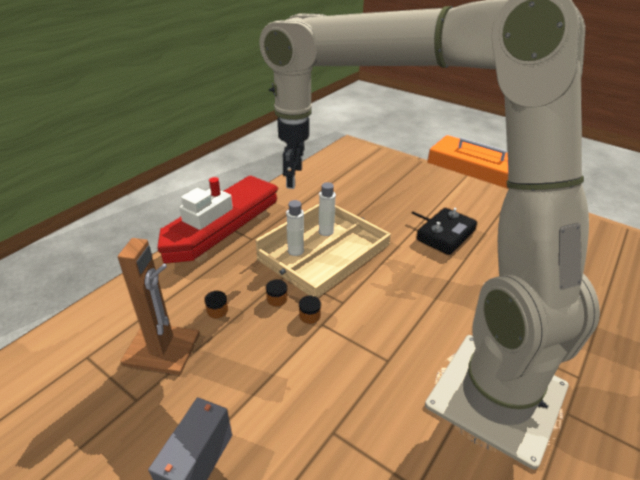

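Both cans stand in the back row at (295,230) and (327,210), and the jars are still at (216,303), (276,291) and (310,308). I start with jar J3.

{"fn": "carry_out", "kwargs": {"deltas": [[-0.1, -0.3, 0.1, 0.2, 1], [-0.2, -0.6, 0.25, 0.45, 1], [-0.35, -1.0, 0.421, 0.719, 1], [-0.35, -1.0, 0.421, 0.719, 1]]}}

```text
clock: 25.2
position: [0.5114, -0.0052, 0.1847]
ee_rot: [0.999, 0.047, -0.002, 0.0]
ft_force: [0.9, 0.6, 1.1]
grip_width: 1.003
grasp_force: 0.0
```

{"fn": "carry_out", "kwargs": {"deltas": [[-0.2, -0.25, 0.12, 0.2, 1], [-0.392, -0.454, 0.238, 0.407, 1], [-0.392, -0.454, 0.238, 0.407, 1], [-0.392, -0.454, 0.238, 0.407, 1], [-0.392, -0.454, 0.238, 0.407, 1]]}}

```text
clock: 25.82
position: [0.4516, 0.0538, 0.1517]
ee_rot: [0.998, -0.061, 0.0, -0.0]
ft_force: [0.2, -0.5, -0.2]
grip_width: 0.997
grasp_force: 0.0
```

```bash
python3 - <<'E'
from h import *
st(); p=camera("side"); X=cloud(p); print(circ(X,.036,.055,(.45,.054),.05))
plan([(.45,.0545,.033,-7)])
E
```

```text
{'clock': 25.825, 'position': [0.452, 0.054, 0.152], 'ee_rot': [0.998, -0.061, 0.0, -0.0], 'ft_force': [0.173, -0.474, -0.185], 'grip_width': 0.997, 'grasp_force': 0.0, 'joint_pos': [0.499, 0.101, -0.741, 1.986, 0.077, 1.081, -1.969]}
[4.489e-01 5.450e-02 2.880e-02 3.370e+02 4.473e-01 5.720e-02 4.470e-02]
from [ 0.4515  0.0539  0.1516 -7.0305]
   [-0.01, -0.003, 0.791, -0.001] rows>= 2 -> wp
```

{"fn": "carry_out", "kwargs": {"deltas": [[0, 0, 0.3, 0, 1], [0, 0, 0.6, 0, 1], [0, 0, 0.78, 0, 1], [0, 0, 0.78, 0, 1], [0, 0, 0.78, 0, -1], [0, 0, 0.78, 0, -1], [0, 0, 0.78, 0, -1], [0, 0, 0.78, 0, -1], [0, 0, 0.78, 0, -1], [0, 0, 0.78, 0, -1]]}}

```text
clock: 27.12
position: [0.4517, 0.0545, 0.0359]
ee_rot: [0.998, -0.061, 0.001, 0.0]
ft_force: [-1.3, -0.8, 6.8]
grip_width: 0.618
grasp_force: 46.2
```

{"fn": "carry_out", "kwargs": {"deltas": [[0, 0, -0.2, 0, -1], [0, 0, -0.5, 0, -1], [0, 0, -0.78, 0, -1], [0, 0, -0.78, 0, -1]]}}

```text
clock: 27.62
position: [0.4526, 0.0548, 0.155]
ee_rot: [0.998, -0.061, 0.004, 0.0]
ft_force: [-0.2, 0.7, -2.2]
grip_width: 0.62
grasp_force: 48.0
```

{"fn": "carry_out", "kwargs": {"deltas": [[0.06, 0.2, 0, 0, -1], [0.15, 0.5, 0, 0, -1], [0.23, 0.8, 0, 0, -1], [0.29, 1.0, 0, 0, -1], [0.29, 1.0, 0, 0, -1]]}}

```text
clock: 28.25
position: [0.4749, -0.1022, 0.1505]
ee_rot: [0.998, -0.063, -0.001, 0.0]
ft_force: [-1.0, 1.1, -1.6]
grip_width: 0.621
grasp_force: 48.0
```

{"fn": "carry_out", "kwargs": {"deltas": [[0.06, 0.2, 0, 0, -1], [0.15, 0.5, 0, 0, -1], [0.23, 0.8, 0, 0, -1], [0.291, 1.0, 0, 0, -1], [0.291, 1.0, 0, 0, -1], [0.291, 1.0, 0, 0, -1]]}}

```text
clock: 29.0
position: [0.5006, -0.2522, 0.1509]
ee_rot: [0.998, -0.06, -0.0, -0.0]
ft_force: [-0.1, -0.2, -1.6]
grip_width: 0.618
grasp_force: 48.0
```

```bash
python3 - <<'E'
from h import *
st(); a=tray(-.054,-.092)
plan([(*a,.15,-7),(*a,.042,-7)])
p=camera("side"); X=cloud(p)
for c in((.6415,.177),(.551,.058)): print(circ(X,.036,.055,c,.06))
E
```

```text
{'clock': 29.0, 'position': [0.501, -0.252, 0.151], 'ee_rot': [0.998, -0.06, -0.0, -0.0], 'ft_force': [-0.08, -0.167, -1.569], 'grip_width': 0.618, 'grasp_force': 47.98, 'joint_pos': [0.818, 0.317, -0.508, 1.737, 0.168, 1.131, -1.433]}
from [ 0.5006 -0.2522  0.1509 -6.9053]
   [0.0, 0.022, 0.006, 0.003] rows>= 1 -> wp
   [0.0, -0.0, 0.72, 0.0] rows>= 2 -> wp
[6.416e-01 1.784e-01 2.830e-02 3.320e+02 6.383e-01 1.812e-01 4.450e-02]
[5.499e-01 5.870e-02 2.820e-02 2.970e+02 5.470e-01 6.170e-02 4.460e-02]
```

{"fn": "carry_out", "kwargs": {"deltas": [[0, 0.015, 0.2, 0, -1], [0, 0.015, 0.5, 0, -1], [0, 0.015, 0.68, 0, -1], [0, 0.015, 0.72, 0, -1], [0, 0.015, 0.72, 0, -1], [0, 0.015, 0.72, 0, 0.45], [0, 0.015, 0.72, 0, 0.45], [0, 0.015, 0.72, 0, 0.45], [0, 0.015, 0.72, 0, 0.45]]}}

```text
clock: 30.18
position: [0.5002, -0.256, 0.0434]
ee_rot: [0.998, -0.061, 0.0, 0.0]
ft_force: [-0.2, 0.1, 0.5]
grip_width: 0.72
grasp_force: 0.0
```

{"fn": "carry_out", "kwargs": {"deltas": [[0, 0, -0.2, 0, 0.45], [0, 0, -0.5, 0, 0.45], [0, 0, -0.72, 0, 0.6], [0, 0, -0.72, 0, 0.7]]}}

```text
clock: 30.68
position: [0.5016, -0.2566, 0.1541]
ee_rot: [0.998, -0.061, 0.002, 0.001]
ft_force: [0.1, -1.0, -0.9]
grip_width: 0.853
grasp_force: 0.0
```

{"fn": "carry_out", "kwargs": {"deltas": [[0.01, -0.4, 0, 0, 0.7], [0.03, -0.8, 0, 0, 0.7], [0.039, -1.0, 0, 0, 0.7], [0.039, -1.0, 0, 0, 0.7]]}}

```text
clock: 31.18
position: [0.5242, -0.1048, 0.1505]
ee_rot: [0.998, -0.059, -0.0, -0.0]
ft_force: [-0.1, -0.1, 0.0]
grip_width: 0.849
grasp_force: 0.0
```

{"fn": "carry_out", "kwargs": {"deltas": [[0.01, -0.4, 0, 0, 0.7], [0.03, -0.8, 0, 0, 0.7], [0.039, -1.0, 0, 0, 0.7], [0.039, -1.0, 0, 0, 0.7], [0.039, -1.0, 0, 0, 0.7]]}}

```text
clock: 31.8
position: [0.5482, 0.0385, 0.1506]
ee_rot: [0.998, -0.062, -0.001, 0.0]
ft_force: [0.7, -0.0, 0.3]
grip_width: 0.849
grasp_force: 0.0
```

```bash
python3 - <<'E'
from h import *
st(); p=camera("side"); X=cloud(p); save(p,"s8")
for c in((.6415,.177),(.551,.058),tray(-.054,-.092)): print(circ(X,.036,.060,c,.05),c)
a=tray(-.054,0.0)
c=plan([(.551,.0583,.15,-7),(.551,.0583,.033,-7),(.551,.0583,.15,-7),(*a,.15,-7),(*a,.042,-7),(*a,.15,-7),(.642,.177,.15,-7),(.642,.177,.033,-7)])
E
```

```text
{'clock': 31.8, 'position': [0.548, 0.038, 0.151], 'ee_rot': [0.998, -0.062, -0.001, 0.0], 'ft_force': [0.665, -0.045, 0.285], 'grip_width': 0.849, 'grasp_force': 0.0, 'joint_pos': [0.417, 0.324, -0.668, 1.759, 0.22, 1.136, -2.014]}
[6.416e-01 1.794e-01 2.870e-02 3.320e+02 6.380e-01 1.811e-01 4.450e-02] (0.6415, 0.177)
[5.477e-01 5.770e-02 2.930e-02 3.000e+02 5.475e-01 6.180e-02 4.480e-02] (0.551, 0.058)
[ 4.988e-01 -2.532e-01  2.890e-02  2.490e+02  4.952e-01 -2.467e-01
  5.210e-02] [ 0.50019053 -0.2554333 ]
from [ 0.5482  0.0382  0.1507 -7.1338]
   [0.002, -0.135, 0.005, -0.004] rows>= 1 -> wp
   [-0.0, -0.0, 0.78, -0.0] rows>= 2 -> wp
   [-0.0, -0.0, -0.78, -0.0] rows>= 2 -> wp
   [-0.054, 1.0, -0.0, -0.0] rows>= 3 
   [-0.027, 0.504, -0.0, -0.0] rows>= 2 -> wp
   [-0.0, -0.0, 0.72, -0.0] rows>= 2 -> wp
   [-0.0, -0.0, -0.72, -0.0] rows>= 2 -> wp
   [0.248, -1.0, -0.0, -0.0] rows>= 3 
   [0.248, -1.0, -0.0, -0.0] rows>= 3 
   [0.09, -0.364, -0.0, -0.0] rows>= 1 -> wp
   [0.0, 0.0, 0.78, -0.0] rows>= 2 -> wp
```

View pics/s8.png

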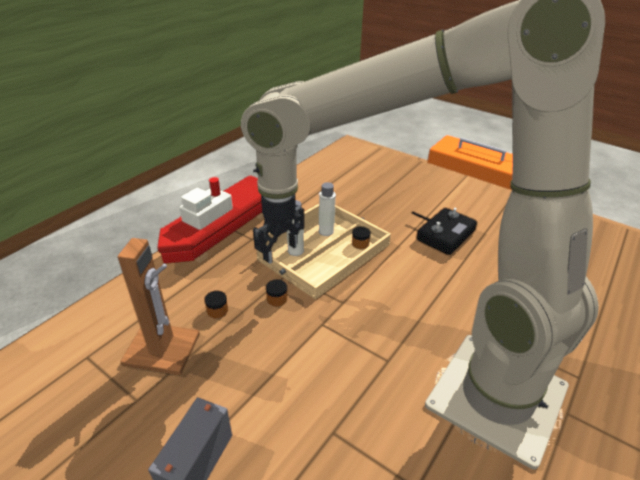

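Jar J3 is in the front row at (361,237), and J2 at (276,291) is unmoved. I continue with J2.

{"fn": "carry_out", "kwargs": {"deltas": [[0, -0.135, 0, 0, 0.7], [0, -0.135, 0.3, 0, 0.7], [0, -0.135, 0.6, 0, 0.7], [0, -0.135, 0.78, 0, 0.7], [0, -0.135, 0.78, 0, 0.7], [0, -0.135, 0.78, 0, -1], [0, -0.135, 0.78, 0, -1], [0, -0.135, 0.78, 0, -1], [0, -0.135, 0.78, 0, -1], [0, -0.135, 0.78, 0, -1], [0, -0.135, 0.78, 0, -1]]}}

```text
clock: 33.22
position: [0.5519, 0.0601, 0.0359]
ee_rot: [0.998, -0.061, 0.001, 0.0]
ft_force: [-0.8, -1.6, 7.9]
grip_width: 0.623
grasp_force: 47.9
```

{"fn": "carry_out", "kwargs": {"deltas": [[0, 0, -0.2, 0, -1], [0, 0, -0.5, 0, -1], [0, 0, -0.78, 0, -1], [0, 0, -0.78, 0, -1], [0, 0, -0.78, 0, -1]]}}

```text
clock: 33.85
position: [0.5505, 0.0602, 0.151]
ee_rot: [0.998, -0.061, -0.0, 0.0]
ft_force: [0.7, 0.3, -2.0]
grip_width: 0.617
grasp_force: 47.7
```

{"fn": "carry_out", "kwargs": {"deltas": [[-0.02, 0.2, 0, 0, -1], [-0.03, 0.5, 0, 0, -1], [-0.04, 0.8, 0, 0, -1], [-0.054, 1.0, 0, 0, -1], [-0.054, 1.0, 0, 0, -1]]}}

```text
clock: 34.48
position: [0.5232, -0.0904, 0.1498]
ee_rot: [0.998, -0.063, -0.001, 0.0]
ft_force: [0.2, 0.3, -1.5]
grip_width: 0.62
grasp_force: 47.7
```

{"fn": "carry_out", "kwargs": {"deltas": [[-0.01, 0.2, 0, 0, -1], [-0.02, 0.4, 0, 0, -1], [-0.027, 0.504, 0, 0, -1], [-0.027, 0.504, 0, 0, -1], [-0.027, 0.504, 0, 0, -1]]}}

```text
clock: 35.1
position: [0.5116, -0.1603, 0.1512]
ee_rot: [0.998, -0.06, -0.0, -0.0]
ft_force: [-0.4, -0.9, -0.2]
grip_width: 0.622
grasp_force: 47.7
```

```bash
python3 - <<'E'
from h import *
st(); a=tray(-.054,0)
plan([(*a,.15,-7),(*a,.042,-7)])
p=camera("side"); X=cloud(p)
print(circ(X,.036,.055,(.6415,.177),.08))
E
```

```text
{'clock': 35.1, 'position': [0.512, -0.16, 0.151], 'ee_rot': [0.998, -0.06, -0.0, -0.0], 'ft_force': [-0.369, -0.859, -0.154], 'grip_width': 0.622, 'grasp_force': 47.711, 'joint_pos': [0.723, 0.274, -0.576, 1.797, 0.164, 1.118, -1.599]}
from [ 0.5116 -0.1603  0.1512 -6.8886]
   [0.002, 0.025, 0.008, 0.004] rows>= 1 -> wp
   [-0.0, 0.0, 0.72, -0.0] rows>= 2 -> wp
[6.404e-01 1.781e-01 2.860e-02 3.280e+02 6.381e-01 1.813e-01 4.470e-02]
```

{"fn": "carry_out", "kwargs": {"deltas": [[0, 0.01, 0.2, 0, -1], [0, 0.01, 0.5, 0, -1], [0, 0.01, 0.68, 0, -1], [0, 0.01, 0.72, 0, -1], [0, 0.01, 0.72, 0, -1], [0, 0.01, 0.72, 0, 0.45], [0, 0.01, 0.72, 0, 0.45], [0, 0.01, 0.72, 0, 0.45], [0, 0.01, 0.72, 0, 0.45]]}}

```text
clock: 36.28
position: [0.5112, -0.1635, 0.0433]
ee_rot: [0.998, -0.061, 0.0, 0.0]
ft_force: [0.2, 0.3, 0.2]
grip_width: 0.727
grasp_force: 0.0
```

{"fn": "carry_out", "kwargs": {"deltas": [[0, 0, -0.2, 0, 0.45], [0, 0, -0.5, 0, 0.45], [0, 0, -0.72, 0, 0.6], [0, 0, -0.72, 0, 0.7]]}}

```text
clock: 36.78
position: [0.5126, -0.1639, 0.1539]
ee_rot: [0.998, -0.061, 0.002, 0.001]
ft_force: [0.5, 0.2, -0.6]
grip_width: 0.851
grasp_force: 0.0
```

{"fn": "carry_out", "kwargs": {"deltas": [[0.1, -0.4, 0, 0, 0.7], [0.2, -0.8, 0, 0, 0.7], [0.248, -1.0, 0, 0, 0.7], [0.248, -1.0, 0, 0, 0.7]]}}

```text
clock: 37.28
position: [0.5662, -0.0159, 0.1503]
ee_rot: [0.998, -0.059, -0.001, -0.001]
ft_force: [0.1, 0.0, -0.2]
grip_width: 0.849
grasp_force: 0.0
```

{"fn": "carry_out", "kwargs": {"deltas": [[0.1, -0.4, 0, 0, 0.7], [0.2, -0.8, 0, 0, 0.7], [0.248, -1.0, 0, 0, 0.7], [0.248, -1.0, 0, 0, 0.7], [0.248, -1.0, 0, 0, 0.7]]}}

```text
clock: 37.9
position: [0.6213, 0.123, 0.1504]
ee_rot: [0.998, -0.062, -0.001, 0.001]
ft_force: [-0.2, -1.2, -0.5]
grip_width: 0.85
grasp_force: 0.0
```

```bash
python3 - <<'E'
from h import *
st(); 
for n in("side","top"):
    p=camera(n); X=cloud(p); save(p,n+"9")
    for c in((.6415,.177),tray(-.054,0),tray(-.054,-.092)): print(n,circ(X,.036,.060,c,.05),c)
a=tray(-.054,0.092)
c=plan([(.642,.177,.15,-7),(.642,.177,.033,-7),(.642,.177,.15,-7),(*a,.15,-7),(*a,.042,-7),(*a,.15,-7)])
E
```

```text
{'clock': 37.9, 'position': [0.621, 0.123, 0.15], 'ee_rot': [0.998, -0.062, -0.001, 0.001], 'ft_force': [-0.152, -1.187, -0.464], 'grip_width': 0.85, 'grasp_force': 0.0, 'joint_pos': [0.225, 0.508, -0.659, 1.532, 0.324, 1.215, -2.181]}
side [6.400e-01 1.788e-01 2.820e-02 3.330e+02 6.376e-01 1.808e-01 4.440e-02] (0.6415, 0.177)
side [ 5.089e-01 -1.614e-01  2.850e-02  2.770e+02  5.067e-01 -1.545e-01
  5.250e-02] [ 0.51140251 -0.16411906]
side [ 4.978e-01 -2.550e-01  3.070e-02  2.520e+02  4.947e-01 -2.457e-01
  5.220e-02] [ 0.50019053 -0.2554333 ]
top None (0.6415, 0.177)
top [ 5.116e-01 -1.615e-01  2.710e-02  3.470e+02  5.116e-01 -1.610e-01
  5.310e-02] [ 0.51140251 -0.16411906]
top [ 4.998e-01 -2.546e-01  2.750e-02  3.610e+02  4.982e-01 -2.537e-01
  5.280e-02] [ 0.50019053 -0.2554333 ]
from [ 0.6214  0.1228  0.1509 -7.1436]
   [0.091, -0.376, 0.006, -0.005] rows>= 1 -> wp
   [0.0, 0.0, 0.78, 0.0] rows>= 2 -> wp
   [0.0, 0.0, -0.78, 0.0] rows>= 2 -> wp
   [-0.335, 1.0, 0.0, 0.0] rows>= 3 
   [-0.252, 0.75, 0.0, 0.0] rows>= 2 -> wp
   [-0.0, 0.0, 0.72, 0.0] rows>= 2 -> wp
   [-0.0, 0.0, -0.72, 0.0] rows>= 2 -> wp
```

{"fn": "carry_out", "kwargs": {"deltas": [[0.09, -0.37, 0, 0, 0.7], [0.09, -0.37, 0.1, 0, 0.7], [0.09, -0.37, 0.4, 0, 0.7], [0.09, -0.37, 0.7, 0, 0.7], [0.09, -0.37, 0.78, 0, 0.7], [0.09, -0.37, 0.78, 0, 0.7], [0.09, -0.37, 0.78, 0, -1], [0.09, -0.37, 0.78, 0, -1], [0.09, -0.37, 0.78, 0, -1], [0.09, -0.37, 0.78, 0, -1], [0.09, -0.37, 0.78, 0, -1], [0.09, -0.37, 0.78, 0, -1]]}}

```text
clock: 39.5
position: [0.643, 0.1789, 0.0368]
ee_rot: [0.998, -0.061, 0.002, -0.0]
ft_force: [-0.5, -0.7, 7.6]
grip_width: 0.621
grasp_force: 47.8
```

{"fn": "carry_out", "kwargs": {"deltas": [[0, 0, -0.2, 0, -1], [0, 0, -0.5, 0, -1], [0, 0, -0.78, 0, -1], [0, 0, -0.78, 0, -1], [0, 0, -0.78, 0, -1]]}}

```text
clock: 40.12
position: [0.6414, 0.1784, 0.1511]
ee_rot: [0.998, -0.061, 0.0, 0.0]
ft_force: [-0.7, -0.2, -1.9]
grip_width: 0.619
grasp_force: 47.8
```

{"fn": "carry_out", "kwargs": {"deltas": [[-0.07, 0.2, 0, 0, -1], [-0.17, 0.5, 0, 0, -1], [-0.27, 0.8, 0, 0, -1], [-0.335, 1.0, 0, 0, -1], [-0.335, 1.0, 0, 0, -1]]}}

```text
clock: 40.75
position: [0.5722, 0.0325, 0.1499]
ee_rot: [0.998, -0.063, -0.001, 0.001]
ft_force: [-0.6, 0.0, -2.4]
grip_width: 0.614
grasp_force: 48.0
```

{"fn": "carry_out", "kwargs": {"deltas": [[-0.07, 0.2, 0, 0, -1], [-0.17, 0.5, 0, 0, -1], [-0.252, 0.75, 0, 0, -1], [-0.252, 0.75, 0, 0, -1], [-0.252, 0.75, 0, 0, -1]]}}

```text
clock: 41.38
position: [0.5225, -0.0699, 0.1509]
ee_rot: [0.998, -0.06, -0.0, -0.0]
ft_force: [-0.2, -0.0, -2.1]
grip_width: 0.614
grasp_force: 48.1
```

```bash
python3 - <<'E'
from h import *
st(); a=tray(-.054,.092)
plan([(*a,.15,-7),(*a,.042,-7)])
p=camera("side"); X=cloud(p)
for c in (tray(-.054,0),tray(-.054,-.092)): print(circ(X,.036,.060,c,.05),c)
E
```

```text
{'clock': 41.375, 'position': [0.522, -0.07, 0.151], 'ee_rot': [0.998, -0.06, -0.0, -0.0], 'ft_force': [-0.173, -0.021, -2.062], 'grip_width': 0.614, 'grasp_force': 48.081, 'joint_pos': [0.621, 0.268, -0.651, 1.817, 0.178, 1.117, -1.783]}
from [ 0.5225 -0.0699  0.1509 -6.9198]
   [0.003, 0.019, 0.006, 0.003] rows>= 1 -> wp
   [0.0, 0.0, 0.72, -0.0] rows>= 2 -> wp
[ 5.099e-01 -1.607e-01  2.800e-02  2.760e+02  5.063e-01 -1.547e-01
  5.250e-02] [ 0.51140251 -0.16411906]
[ 4.987e-01 -2.531e-01  2.930e-02  2.460e+02  4.951e-01 -2.464e-01
  5.220e-02] [ 0.50019053 -0.2554333 ]
```

Next I release J3's last neighbour, J1, then lift and retreat toward the robot.

{"fn": "carry_out", "kwargs": {"deltas": [[0, 0, 0.2, 0, -1], [0, 0, 0.5, 0, -1], [0, 0, 0.68, 0, -1], [0, 0, 0.72, 0, -1], [0, 0, 0.72, 0, -1], [0, 0, 0.72, 0, 0.45], [0, 0, 0.72, 0, 0.45], [0, 0, 0.72, 0, 0.45], [0, 0, 0.72, 0, 0.45]]}}

```text
clock: 42.55
position: [0.5224, -0.0712, 0.0433]
ee_rot: [0.998, -0.061, 0.0, 0.0]
ft_force: [-0.4, -0.1, -0.6]
grip_width: 0.721
grasp_force: 0.0
```

{"fn": "carry_out", "kwargs": {"deltas": [[0, 0, -0.2, 0, 0.45], [0, 0, -0.5, 0, 0.45], [0, 0, -0.9, 0, 0.45], [0, -0.3, -1, 0, 0.45], [0, -0.8, -1, 0, 0.45], [0, -1, -1, 0, 0.45], [0, -1, -1, 0, 0.45], [0, -1, -1, 0, 0.45]]}}

```text
clock: 43.55
position: [0.5405, 0.077, 0.1931]
ee_rot: [0.998, -0.061, -0.0, 0.0]
ft_force: [0.5, -0.5, 0.1]
grip_width: 0.724
grasp_force: 0.0
```

```bash
python3 - <<'E'
from h import *
st()
R=np.array([[np.cos(TY),np.sin(TY)],[-np.sin(TY),np.cos(TY)]])
for n in("side","top"):
    p=camera(n); X=cloud(p); save(p,n+"10")
    for x,y,z0,z1 in((-.054,-.092,.046,.06),(-.054,0,.046,.06),(-.054,.092,.046,.06),(.058,-.07,.155,.175),(.058,.06,.155,.175)):
        r=circ(X,z0,z1,tray(x,y),.045); print(n,(x,y),None if r is None else (R@(r[:2]-T_),r[2],r[6]))
E
```

```text
{'clock': 43.55, 'position': [0.541, 0.077, 0.193], 'ee_rot': [0.998, -0.061, -0.0, 0.0], 'ft_force': [0.529, -0.466, 0.084], 'grip_width': 0.724, 'grasp_force': 0.0, 'joint_pos': [0.416, 0.285, -0.744, 1.72, 0.205, 1.217, -2.073]}
side (-0.054, -0.092) (array([-0.05649336, -0.08884706]), np.float64(0.0299), np.float64(0.0527))
side (-0.054, 0) (array([-0.05588361,  0.00301195]), np.float64(0.0288), np.float64(0.0528))
side (-0.054, 0.092) (array([-0.05705517,  0.09707027]), np.float64(0.0286), np.float64(0.0529))
side (0.058, -0.07) (array([ 0.05827299, -0.06760221]), np.float64(0.0196), np.float64(0.1662))
side (0.058, 0.06) (array([0.05570397, 0.06245413]), np.float64(0.0181), np.float64(0.1662))
top (-0.054, -0.092) (array([-0.0550847 , -0.09129362]), np.float64(0.0275), np.float64(0.0528))
top (-0.054, 0) (array([-0.05485451,  0.00283606]), np.float64(0.0271), np.float64(0.0531))
top (-0.054, 0.092) (array([-0.05458951,  0.09586175]), np.float64(0.0271), np.float64(0.0533))
top (0.058, -0.07) (array([ 0.05656996, -0.06932258]), np.float64(0.0179), np.float64(0.1665))
top (0.058, 0.06) (array([0.05574919, 0.06044466]), np.float64(0.0172), np.float64(0.1664))
```

View pics/side10.png

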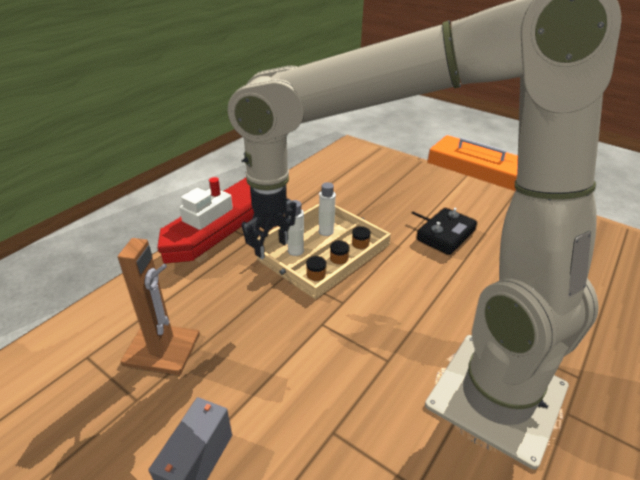

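The three jars (316,267), (339,252) and (361,237) are in the front row. The cans (295,230) and (327,210) are behind them, the spanner hangs at (155,295), and the gripper is clear. I hand in.

```bash
python3 -c "
from h import *
print(ticket.hand_in())"
```

```text
the job is handed in; nothing more can be done
None
```

I handed the job in after about 44 s of robot time: the spanner hangs by its eye on the peg, both cans stand in the back row and all three jars in the front row. The last camera check agreed, but the hand-in returned no verdict.

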